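Clamp a gauge rod in the swivel checking stand and index it to the fourth notch

ROBOT

A 7-joint arm with a two-finger parallel gripper is mounted at the origin on a cart in front of the work surface, level with it; the furniture and walls round the work are solid. World frame = base frame: x ahead of the robot, y to its left, z up, the work surface at z = 0. Lengths are in m, angles in degrees, forces in N, time in s.
With the tool pointing down it reaches from about 0.35 to 0.9 m from the base axis. Payload 8.1 kg.
Tool frame: the origin (TCP) lies midway between the tips of the shut fingers; the grasp point (between the pads) lies 19 mm behind it (bot.grip_point_offset is the distance from the TCP to the grasp point, in m); z points along the fingers, y is the direction in which the jaws open and shut (so a half turn about z gives the same grasp; the last joint's range is limited). The gripper opens to 85 mm and grips with 20 to 120 N. Pads are 22 mm wide; open, the fingers measure 114 mm over their backs; the gripper's body (76 mm by 85 mm) begins 54 mm behind the grasp point. The pads swing forward as they close: fully open they stand 13 mm farther back than shut.
Start: joints at [66.486, 24.895, 1.432, 90.138, -0.665, 64.973, -4.303], TCP at [0.189, -0.596, 0.231] pointing down, gripper open.
Joint ranges: [-149.89, 149.89], [-25.12, 119.58], [-72.63, 75.52], [4.76, 147.25], [-75.54, 255.54], [6.69, 114.76], [-157.13, 157.13]. Speed limits (degrees/s): [127.2, 127.2, 172.46, 172.46, 180, 180, 180].

INTERFACE

Orientations are given as [roll, pitch, yaw] about the fixed x, y, z axes, in that order (R = Rz(yaw) Ry(pitch) Rx(roll)).
In Python, from plant import bot gives the robot as it stands.
- The arm moves only by the tool step_arm, never from a script. Its argument "steps" is a list of rows, each a list of 7 numbers: the shift along the world's x, y, z scaled (see below), then the turn, a rotation vector about the world's x, y, z scaled (see below), then the opening, from -1 (shut) to 1 (fully open). In form: [[x, y, z, rx, ry, rz, claw], ...]. A call has 1 to 5 rows; each row shifts and turns the commanded pose from where the row before left it; what a row does not reach is not made up. The controller multiplies each number of a shift by 0.4 m and each number of a turn by 2 rad. A row lasts 1/12 s, in which the tool goes at most 41.7 mm and 7.16 degrees, less where a joint would pass 70% of its speed; a pose out of reach is approached as far as the arm can. A call with a number of a shift or a turn outside -1 to 1 is refused whole. A call with a gripper value outside its range is refused whole. The fingers move at their own pace and stop on an object; the grip force is fixed at half the most. Time passes only in rows, so rows that do not move let the fingers close. It gives the time, the measured TCP pose, the force and the opening at its end, in the units of the state.
- bot.state(): the state, without advancing time (a new reading comes with each control period).
- bot.capture(name): name is "scene" or "top"; returns (picture, depth): 384x512x3 uint8, red, green, blue; 384x512 float32, m along the optical axis (not along the pixel's ray), 0 where there is no reading.
- bot.camera_model(name): a dict with "mtx" (3x3 intrinsics, pixels), "k1" (the pictures are not rectified: a ray, as slopes to the right and down, at radius r is drawn at 1 + k1 r^2 times it, then the intrinsics apply), "origin" and "orientation" of the camera in the world. Camera axes: x right, y up, looking along -z (the intrinsics and any distortion apply to the point x, -y, -z); pixel columns grow to the right and rows downward; lengths in m; the calibration is good to about 2 mm. A picture is of the moment at which its call begins. camera_model takes no time and is no camera call.
- bot.job_done(): hands the job in, once; it reports no verdict.
The state is a dict: "time": time; "qpos": joint angles; "joint_vel": joint speeds; "tau": joint torques, N m; "ee_pos": TCP position; "ee_rot": TCP orientation; "contact_force": force on the tool from outside, world axes, zero at the start; "torque": the same for the moment, N m; "grip_width": opening from 0.0 (shut) to 1.0 (fully open).
Only numpy, scipy, OpenCV 4.12 (cv2) and the standard library are available. Lean on these libraries where they do the work, as an engineer would, in place of code of your own. Each camera call takes 0.05 s, during which the arm holds its last target.

TASK

Set the steel gauge rod up for checking: lay it in the two vee rests of the swivel stand, then push the tailstock in until its sprung centre holds the rod pressed against the headstock, firmly but gently (do not ram the spring solid). Then swing the stand by its black handle away from its stop, anticlockwise seen from above, and leave it clicked into the fourth notch from the stop (120 degrees), with the rod still clamped. Leave the other things on the worktop where they are.

Things in the scene. Friction and masses are not known exactly. Their poses are not given: they have to be found in the camera images.
- rod: Loose steel gauge rod, 130 mm long, 0.14 to 0.28 kg: round, 16 mm in diameter, with a dark square grip (44 mm long, 22 x 22 mm) round its middle on which it lies at the start. Origin at its centre, own x along the rod. Both ends are alike.
- swivel (a joint): Angle (rad) of the stand's turning part: 0 in the notch at its stop, growing anticlockwise from above. It clicks every 30 degrees (0.524): fourth notch 2.094; it ends just past the fifth. Pointer and dial ticks show it. Starts in notch 0, 1 or 2 (rarely poised between two). A sprung ball holds it: 3 to 4 N at the handle takes it to the next; it drops into a notch from within 10 degrees.
- rod_seat (a point): Where the rod's centre lies when home: on the swivel's axis, 75 mm above the worktop. x runs along the rail from headstock to tailstock, z up. Headstock face at x = -65 mm, its top at z = +9. The two open vee rests (14 mm long, 32 mm wide at the mouth, up to z = +5) are at x = -46 and +46. Rail top (40 mm wide) at z = -27. Lay the rod with its centre 0 to 12 mm to the +x side of home.
- swing_grip (a point): On the centre line of the swing handle, 120 mm above the worktop. The handle is an upright round black post, 22 mm in diameter, top at 136 mm, on the headstock end of the turning rail, 112 mm from the swivel's axis (x = -112 mm in the rod_seat frame). The headstock (top at 84 mm) stands 11 mm from its inner side.
- tailstock (a joint): Slide of the tailstock along the rail (m): 0 fully out, growing toward the headstock, travel 36 mm; starts at 0 to 8 mm. It drags with about 5 N and stays where it is left. With the rod home, its sprung centre touches the rod at 22 mm and is pushed in beyond that.
- tail_grip (a point): Point in the middle of the upright black tab on top of the tailstock (12 mm along the rail, 26 mm across it, from 86 to 131 mm above the worktop), 112 mm above the worktop; the rod_seat frame's x axis is the direction along the rail.
- centre_tip: Sprung steel centre of the tailstock, on the rod's axis, pointing to the headstock. Its x axis points away from the headstock and its point lies 87 mm along +x from its origin. The spring gives 0.5 N per mm and 8 mm of travel, then is solid. The rod slides in its rests at 1 to 3 N, so the spring may give before the rod is home: push on.
- tape_roll: Bystander: roll of tape lying flat, 69 mm in diameter, 25 mm high; origin at the centre of its underside.
- gauze_pack: Bystander: flat pouch, 86 x 59 x 13 mm; origin at the centre of its underside.
- vial: Bystander: upright glass vial with a dark cap, 29 mm in diameter, 74 mm high; origin at the centre of its underside.

How it is judged:
By the outcome, as a careful person would: the job done as asked, in the order asked, and still so for the second after the job is handed in, with the robot touching nothing.
It also fails if it takes over 70 s, if anything falls off the work surface, if the arm or the gripper's body presses on something with over 40 N, if the wrist force passes 120 N, or if a joint passes its speed limit or range.

## Working session

There is one attempt and no reset: what is moved stays moved. The work goes in short steps, Python scripts to look and compute and a tool call to move; the robot and the scene stay as the last step left them, time stands still between calls to the robot, and variables do not carry over. Pictures are saved under pics/ and viewed, and the job is handed in when it is done.

Besides the shell and the picture viewer there is one more tool, called after "Call:" in YAML: its name, and indented under it one key for each argument. step_arm: Moves the arm, as the interface text tells. Shifts and turns lie within -1 to 1; 1 stands for 0.4 m of shift or 2 rad of turn. Its arguments: {"type":"object","properties":{"steps":{"type":"array"}},"required":["steps"]}

```bash
ls; mkdir -p pics; python3 - <<'E'
from plant import bot
import cv2,numpy as np
print(bot.state())
for n in("scene","top"):
    p,d=bot.capture(n); m=bot.camera_model(n); print(n,m)
    np.save(f"pics/{n}_d0.npy",d); np.save(f"pics/{n}_p0.npy",p)
    cv2.imwrite(f"pics/{n}0.png",cv2.resize(p[:,:,::-1],(800,600),interpolation=cv2.INTER_CUBIC))
E
```

```text
pics
{'time': 0.0, 'qpos': array([66.48544668, 24.93585355,  1.43008349, 90.19082623, -0.66713314,
       64.97293005, -4.30227468]), 'joint_vel': array([ 0.08091479,  0.08279667,  0.05982184, -0.02369104, -0.09404778,
       -0.01459112,  0.10672109]), 'tau': array([-8.85214049e-04, -6.70465708e+01,  1.02465101e+00, -3.16213346e+01,
        1.55090389e-02,  1.25130962e-02, -5.33753598e-05]), 'ee_pos': array([ 0.18916357, -0.59513998,  0.23052064]), 'ee_rot': array([-1.79908870e+02,  5.68715982e-03,  1.76322630e+01]), 'contact_force': array([-0.33593266, -0.16552618,  0.01533289]), 'torque': array([-0.00357793, -0.04450057, -0.00987857]), 'grip_width': 1.003626891284583}
scene {'mtx': array([[359.21641565,   0.        , 252.90611334],
       [  0.        , 359.21641565, 193.97509119],
       [  0.        ,   0.        ,   1.        ]]), 'k1': -0.041718861000491145, 'origin': array([0.0396756 , 0.46478633, 0.61736547]), 'orientation': array([  56.39416425,    0.51625799, -140.52874447])}
top {'mtx': array([[397.38891027,   0.        , 252.91265318],
       [  0.        , 397.38891027, 191.36061766],
       [  0.        ,   0.        ,   1.        ]]), 'k1': -0.1390825993368626, 'origin': array([ 0.46475734, -0.13628372,  1.40268897]), 'orientation': array([  3.88184728,  -0.73496121, -90.7313968 ])}
```

View pics/scene0.png

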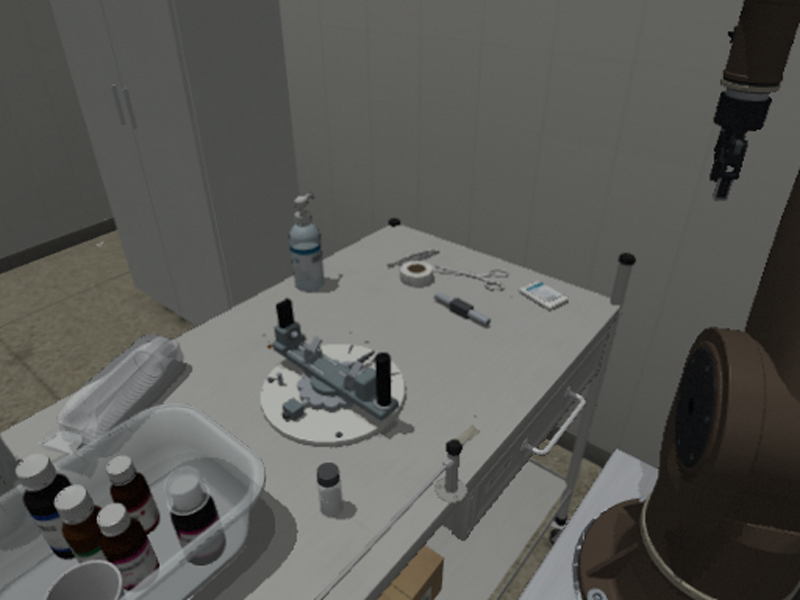

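View pics/top0.png

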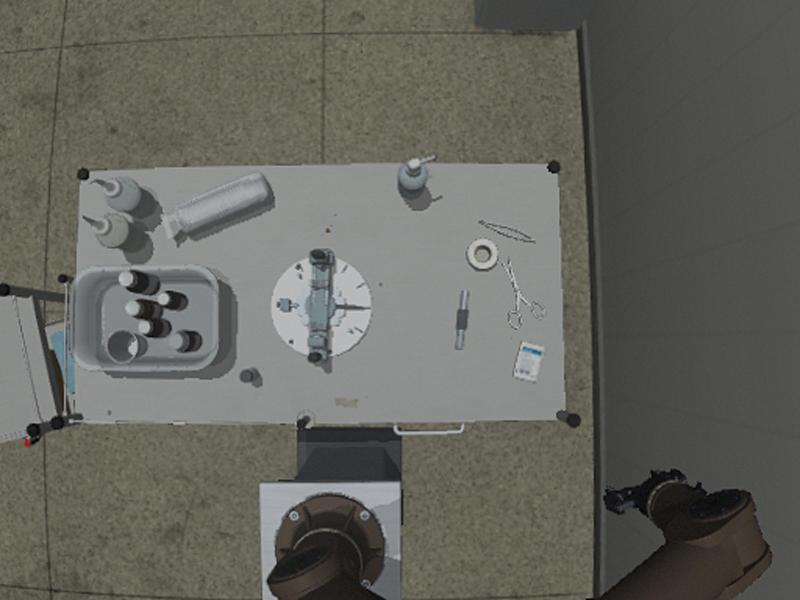

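```bash
cat > h.py <<'E'
import numpy as np,cv2
from scipy.spatial.transform import Rotation as R
from plant import bot
def rays(n,uv):
    m=bot.camera_model(n);K=m['mtx'];uv=np.atleast_2d(uv).astype(float)
    d=(uv-[K[0,2],K[1,2]])/K[0,0]; s=d.copy()
    for _ in range(10): s=d/(1+m['k1']*(s**2).sum(1,keepdims=True))
    v=np.c_[s[:,0],-s[:,1],-np.ones(len(s))]
    return m['origin'],R.from_euler('xyz',m['orientation'],degrees=True).apply(v)
def atz(n,uv,z):
    o,v=rays(n,uv); return o+v*((z-o[2])/v[:,2])[:,None]
def deproj(n,uv,d):
    o,v=rays(n,uv); uv=np.atleast_2d(uv).astype(int)
    return o+v*d[uv[:,1],uv[:,0]][:,None]
def proj(n,P):
    m=bot.camera_model(n);K=m['mtx'];P=np.atleast_2d(P)
    c=R.from_euler('xyz',m['orientation'],degrees=True).inv().apply(P-m['origin'])
    s=np.c_[c[:,0]/-c[:,2],-c[:,1]/-c[:,2]]
    s=s*(1+m['k1']*(s**2).sum(1,keepdims=True))
    return s*K[0,0]+[K[0,2],K[1,2]]
def cloud(n,d):
    g=np.stack(np.meshgrid(np.arange(512),np.arange(384)),-1).reshape(-1,2)
    return deproj(n,g,d).reshape(384,512,3)
def crop(p,x0,y0,w,h,f,name):
    c=cv2.resize(p[y0:y0+h,x0:x0+w,::-1],None,fx=f,fy=f,interpolation=cv2.INTER_NEAREST)
    c=cv2.convertScaleAbs(c,alpha=1.3)
    for i in range(0,w,10): cv2.putText(c,str(x0+i),(i*f,8),0,.3,(0,255,255)); cv2.line(c,(i*f,10),(i*f,14),(0,255,255))
    for i in range(0,h,10): cv2.putText(c,str(y0+i),(0,i*f+4),0,.3,(0,255,0))
    cv2.imwrite(name,c)
E
python3 - <<'E'
from h import *
t=np.load('pics/top_p0.npy');s=np.load('pics/scene_p0.npy')
crop(t,160,150,90,90,6,'pics/t1.png')
crop(t,270,175,90,75,8,'pics/t2.png')
crop(s,160,180,110,105,6,'pics/s1.png')
for n in('top','scene'):
    c=cloud(n,np.load(f'pics/{n}_d0.npy'))
    m=(np.abs(c[...,0]-.5)<.2)&(np.abs(c[...,1]+.1)<.3)
    z=c[...,2][m]; print(n,np.median(z[np.abs(z)<.02]))
    for lo,hi in((.095,.16),(.04,.095)):
        k=m&(c[...,2]>lo)&(c[...,2]<hi)
        num,l,st,ce=cv2.connectedComponentsWithStats(k.astype(np.uint8))
        for i in range(1,num):
            if st[i,4]>5:
                q=c[l==i]; print(n,lo,st[i],ce[i].round(1),q.mean(0).round(4),q.min(0).round(3),q.max(0).round(3))
E
```

```text
top 0.00037326396318337896
top 0.095 [200 160   9   6  41] [203.6 162.5] [0.6473 0.0052 0.1232] [ 0.642 -0.007  0.095] [0.655 0.018 0.134]
top 0.095 [197 226   8   7  43] [200.6 228.7] [0.4334 0.0147 0.132 ] [0.423 0.005 0.108] [0.442 0.026 0.144]
top 0.04 [197 159  16  74 782] [204.3 195.1] [0.5451 0.0103 0.0576] [ 0.42  -0.016  0.04 ] [0.671 0.034 0.094]
top 0.04 [154 236  10   9  69] [158.  239.7] [0.3959 0.1668 0.0679] [0.381 0.155 0.041] [0.409 0.18  0.081]
top 0.04 [192 267   4   3   6] [193.7 267.8] [0.3017 0.0462 0.0728] [0.3   0.043 0.046] [0.303 0.05  0.091]
scene 0.0010272919132249814
scene 0.095 [177 191  11  17 146] [182.  198.8] [0.6458 0.0126 0.1165] [ 0.642 -0.003  0.095] [0.655 0.023 0.135]
scene 0.095 [240 225  10  21 193] [244.4 234.9] [0.4318 0.0241 0.1209] [0.424 0.009 0.095] [0.445 0.031 0.138]
scene 0.04 [ 175  205   80   63 1627] [214.3 237. ] [0.5335 0.0218 0.0613] [ 0.421 -0.013  0.04 ] [0.665 0.041 0.095]
scene 0.04 [285 281   4   5   7] [286.  282.9] [0.3016 0.0531 0.0875] [0.301 0.048 0.085] [0.304 0.057 0.089]
scene 0.04 [203 296  16  24 309] [210.3 307.3] [0.3893 0.1753 0.0639] [0.379 0.159 0.04 ] [0.407 0.187 0.076]
```

View pics/t1.png

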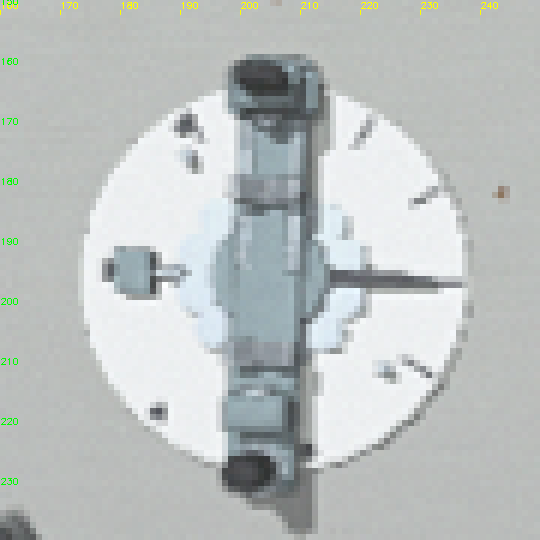

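View pics/t2.png

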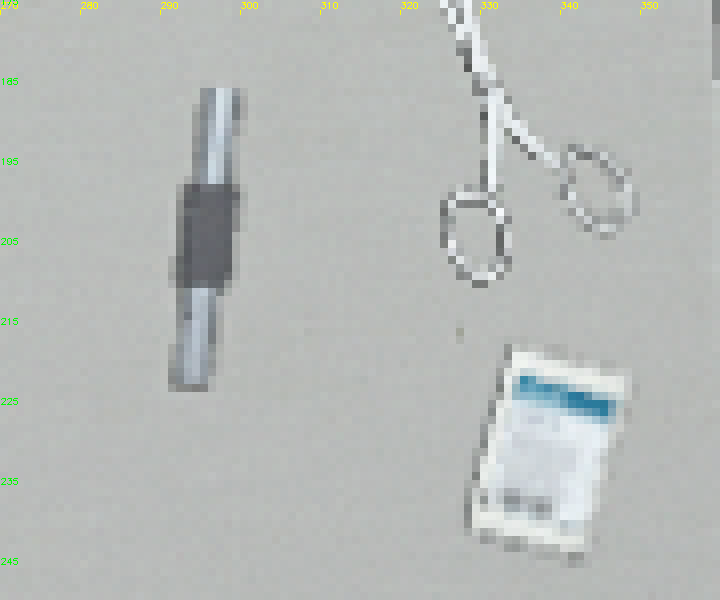

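View pics/s1.png

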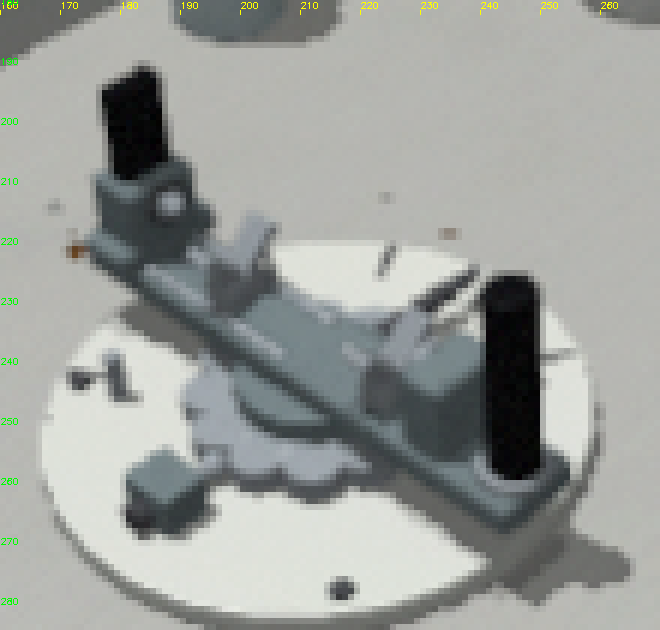

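```bash
python3 - <<'E'
from h import *
t=np.load('pics/top_p0.npy')
# rectified metric view of disc at z ~0.0 : 1px=0.4mm
def ortho(z,cx,cy,half,px,name):
    n=int(2*half/px); i,j=np.mgrid[0:n,0:n]
    X=cx+half-i*px; Y=cy+half-j*px
    uv=proj('top',np.c_[X.ravel(),Y.ravel(),np.full(X.size,z)]).reshape(n,n,2).astype(np.float32)
    im=cv2.remap(t[:,:,::-1].copy(),uv,None,cv2.INTER_CUBIC)
    for k in range(0,n,int(.02/px)):
        cv2.putText(im,f"{Y[0,k]:.2f}",(k,8),0,.3,(0,0,255)); cv2.putText(im,f"{X[k,0]:.2f}",(0,k+3),0,.3,(0,0,255))
        cv2.line(im,(k,10),(k,14),(0,0,255));
    cv2.imwrite(name,im)
ortho(.02,.543,.01,.14,.0004,'pics/o1.png')
ortho(.133,.543,.01,.14,.0004,'pics/o2.png')
# disc centre, from white mask
c=cloud('top',np.load('pics/top_d0.npy'))
h=cv2.cvtColor(t,cv2.COLOR_RGB2GRAY)
k=(h>215); num,l,st,ce=cv2.connectedComponentsWithStats(k[140:250,150:260].astype(np.uint8))
q=c[140:250,150:260][k[140:250,150:260]]; print('white z',np.median(q[:,2]),len(q))
# rod
for z,s in((.011,'axis'),(.022,'top')):
    print(s,atz('top',[[296,203.7]],z))
g=(t.astype(int).max(2)<110); num,l,st,ce=cv2.connectedComponentsWithStats(g[190:220,280:305].astype(np.uint8))
for i in range(1,num):
  if st[i,4]>30:
    print('grip',st[i],ce[i]+[280,190],atz('top',[ce[i]+[280,190]],.020)); 
    yy,xx=np.nonzero(l==i); 
ends=np.array([[297.0,185.8],[293.0,223.2]]); e=atz('top',ends,.012); print(e,np.linalg.norm(e[0]-e[1]),e.mean(0),np.degrees(np.arctan2(*(e[0]-e[1])[[1,0]])))
E
```

```text
white z nan 0
axis [[ 0.5137025  -0.30620345  0.011     ]]
top [[ 0.51331563 -0.3048604   0.022     ]]
grip [ 12   6   8  19 102] [295.2254902  204.02941176] [[ 0.51227159 -0.30236615  0.02      ]]
[[ 0.57667766 -0.31087351  0.012     ]
 [ 0.44549124 -0.29426918  0.012     ]] 0.13223305607220004 [ 0.51108445 -0.30257134  0.012     ] -7.213597066322914
  return _methods._mean(a, axis=axis, dtype=dtype,
  ret = ret.dtype.type(ret / rcount)
```

View pics/o1.png

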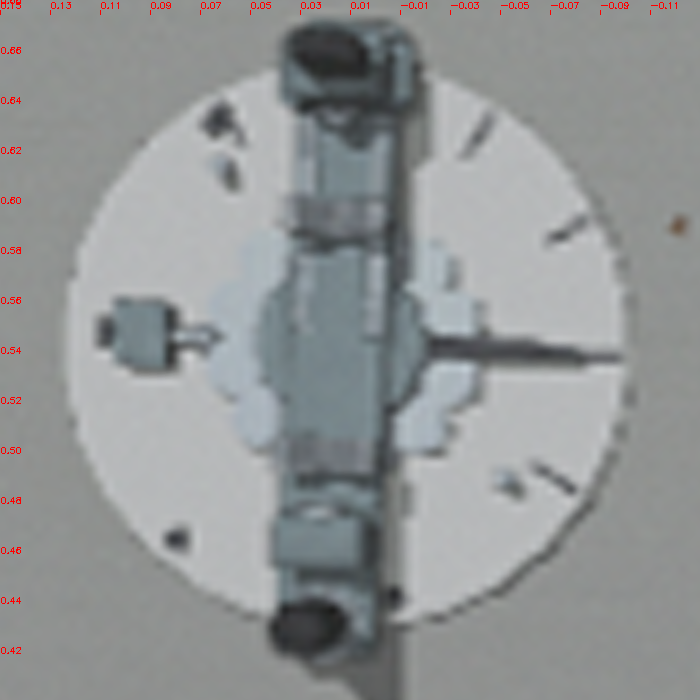

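View pics/o2.png

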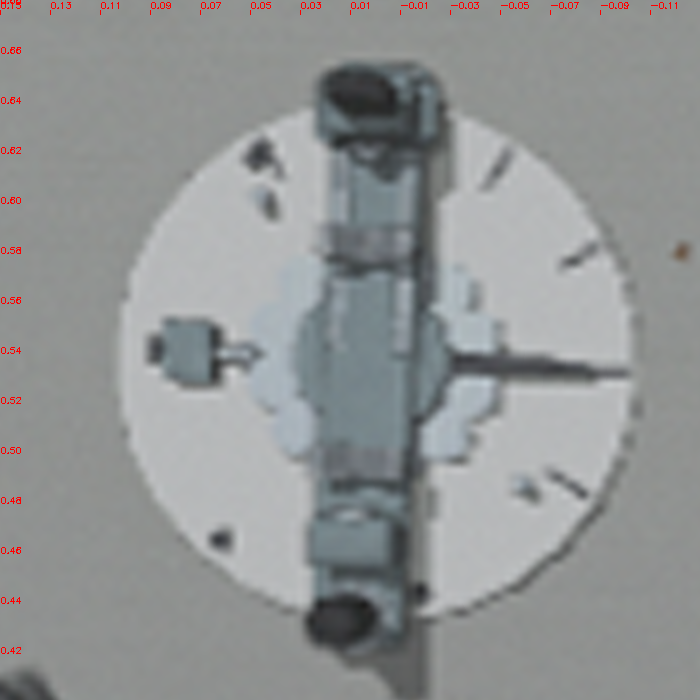

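```bash
python3 - <<'E'
from h import *
from scipy.optimize import least_squares
for n in('scene','top'):
    d=np.load(f'pics/{n}_d0.npy'); c=cloud(n,d)
    m=(np.hypot(c[...,0]-.434,c[...,1]-.016)<.03)&(c[...,2]>.098)&(c[...,2]<.130)
    q=c[m]; 
    if len(q)>10:
        r=least_squares(lambda p:np.hypot(q[:,0]-p[0],q[:,1]-p[1])-.011,[.434,.016],loss='soft_l1',f_scale=.001)
        print(n,'handle',len(q),r.x,np.abs(r.fun).mean())
    m=(np.hypot(c[...,0]-.648,c[...,1]-.006)<.03)&(c[...,2]>.098)&(c[...,2]<.134)
    q=c[m]; print(n,'tab',len(q),q.min(0),q.max(0))
    m=(np.hypot(c[...,0]-.511,c[...,1]+.302)<.08)&(c[...,2]>.008)&(c[...,2]<.03)
    q=c[m]; ctr=q.mean(0); u,s,v=np.linalg.svd(q[:,:2]-ctr[:2]); print('rod',len(q),ctr,np.degrees(np.arctan2(v[0,1],v[0,0])),((q[:,:2]-ctr[:2])@v[0]).min(),((q[:,:2]-ctr[:2])@v[0]).max())
# overlay predicted points
ax=np.array([.5455,.0113]);a=np.radians(-2.5);e=np.array([np.cos(a),np.sin(a)]);f=np.array([-e[1],e[0]])
P=lambda x,y,z:np.r_[ax+e*x+f*y,z]
pts=[]
for t in np.linspace(0,2*np.pi,24): pts.append(P(-.112+.011*np.cos(t),.011*np.sin(t),.136))
for x in(.098,.11):
  for y in(-.013,.013): pts.append(P(x,y,.131))
for x in(-.053,-.039,.039,.053):
  for y in(-.016,.016): pts.append(P(x,y,.08))
for y in(-.02,.02): pts+= [P(x,y,.048) for x in np.linspace(-.03,.03,8)]
for y in(-.01,0,.01): pts.append(P(-.065,y,.084))
for n in('scene','top'):
    im=np.load(f'pics/{n}_p0.npy')[:,:,::-1].copy(); x0,y0=((160,180) if n=='scene' else (160,150))
    im=cv2.resize(im[y0:y0+105,x0:x0+110],None,fx=7,fy=5 if 0 else 7,interpolation=cv2.INTER_CUBIC)[:,:770]
    for p in proj(n,np.array(pts)): cv2.circle(im,(int((p[0]-x0+.5)*7),int((p[1]-y0+.5)*7)),2,(0,0,255),-1)
    cv2.imwrite(f'pics/ov_{n}.png',im[:600])
E
```

```text
scene handle 111 [0.43659843 0.01912823] 0.000677637767272754
scene tab 134 [ 0.64164251 -0.00297597  0.0981894 ] [0.65521263 0.02313792 0.13357384]
rod 243 [ 0.51128338 -0.2970668   0.01791919] 173.915872664905 -0.07083598412806177 0.06079740964476024
top tab 36 [ 0.64261797 -0.00695231  0.09838429] [0.6547737  0.01797834 0.13352318]
rod 200 [ 0.5125122  -0.3023085   0.01860473] 173.4398148399703 -0.06488786072931826 0.07204300491913561
```

View pics/ov_scene.png

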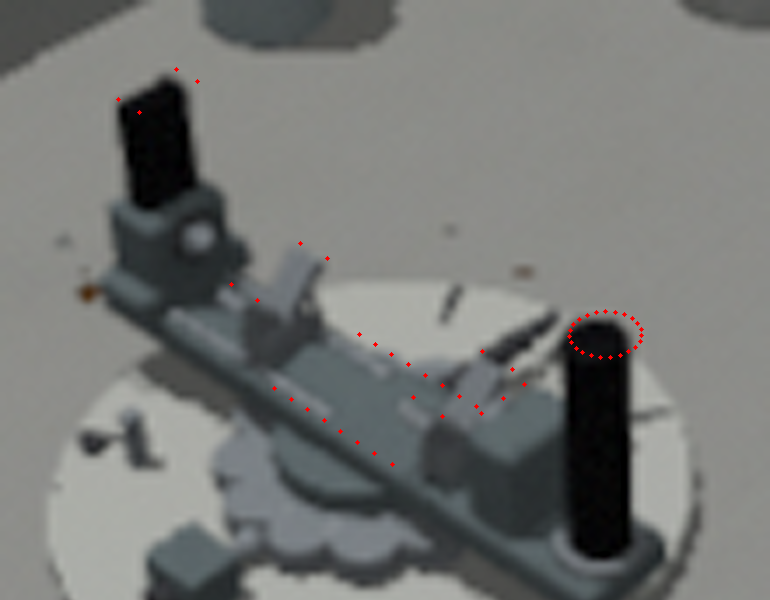

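View pics/ov_top.png

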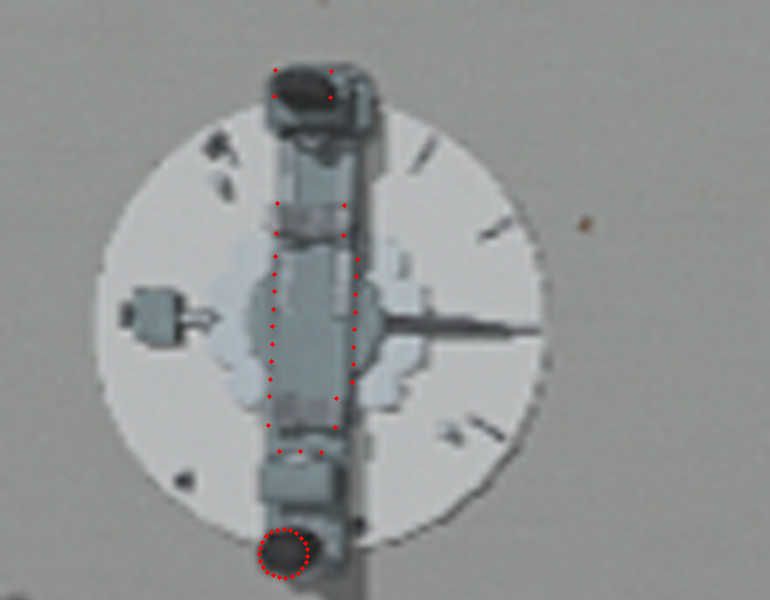

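Call:
step_arm:
  steps:
    - [0.072,0.066,0,0,0,-0.0213,1]
    - [0.072,0.066,0,0,0,-0.0213,1]
    - [0.072,0.066,0,0,0,-0.0213,1]
    - [0.072,0.066,0,0,0,-0.0213,1]
    - [0.072,0.066,0,0,0,-0.0213,1]

```text
time: 0.52
ee_pos: [0.3342, -0.4621, 0.231]
ee_rot: [-180.0, 0.0, 5.3]
contact_force: [0.8, -1.1, -0.5]
grip_width: 0.999
```

Call:
step_arm:
  steps:
    - [0.072,0.066,0,0,0,-0.0213,1]
    - [0.072,0.066,0,0,0,-0.0213,1]
    - [0.072,0.066,0,0,0,-0.0213,1]
    - [0.072,0.066,0,0,0,-0.0213,1]
    - [0.072,0.066,0,0,0,-0.0213,1]

```text
time: 0.93
ee_pos: [0.4783, -0.33, 0.2311]
ee_rot: [-180.0, 0.0, -6.9]
contact_force: [0.5, -0.6, 0.2]
grip_width: 0.997
```

Call:
step_arm:
  steps:
    - [0,0,0,0,0,0,1]
    - [0,0,0,0,0,0,1]

```text
time: 1.1
ee_pos: [0.4793, -0.3288, 0.2308]
ee_rot: [-179.9, 0.0, -6.4]
contact_force: [-0.3, -0.5, 0.1]
grip_width: 0.997
```

Call:
step_arm:
  steps:
    - [0.041,0.036,-0.08,0,0,0,1]
    - [0.041,0.036,-0.08,0,0,0,1]
    - [0,0,-0.08,0,0,0,1]
    - [0,0,0,0,0,0,1]
    - [0,0,0,0,0,0,1]

```text
time: 1.52
ee_pos: [0.5079, -0.3037, 0.1342]
ee_rot: [-180.0, 0.3, -6.9]
contact_force: [0.3, 0.1, 0.5]
grip_width: 0.997
```

```bash
python3 - <<'E'
from h import *
s=bot.state(); print(s['ee_pos'],s['ee_rot'],s['qpos'].round(1))
for n in('top','scene'):
    p,d=bot.capture(n); np.save(f'pics/{n}_p1.npy',p); np.save(f'pics/{n}_d1.npy',d)
    e=s['ee_pos']; print(proj(n,[e]))
    u=proj(n,[e])[0].astype(int); crop(p,u[0]-45,u[1]-45,90,85,7,f'pics/{n}1.png')
E
```

```text
[ 0.5078671  -0.30370329  0.13422886] [-179.97351356    0.25411192   -6.85768886] [ 26.8  27.5  -1.7 101.1   1.   51.7 -72.1]
[[299.90445078 204.11637335]]
[[299.66843256 161.37184606]]
```

View pics/scene1.png

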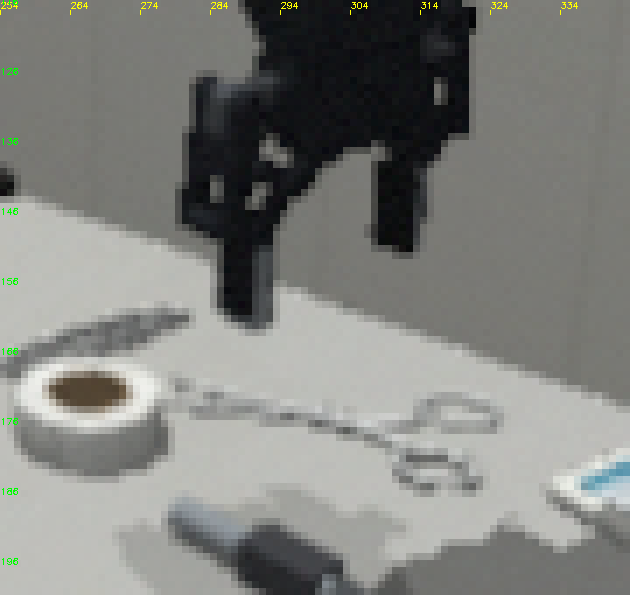

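View pics/top1.png

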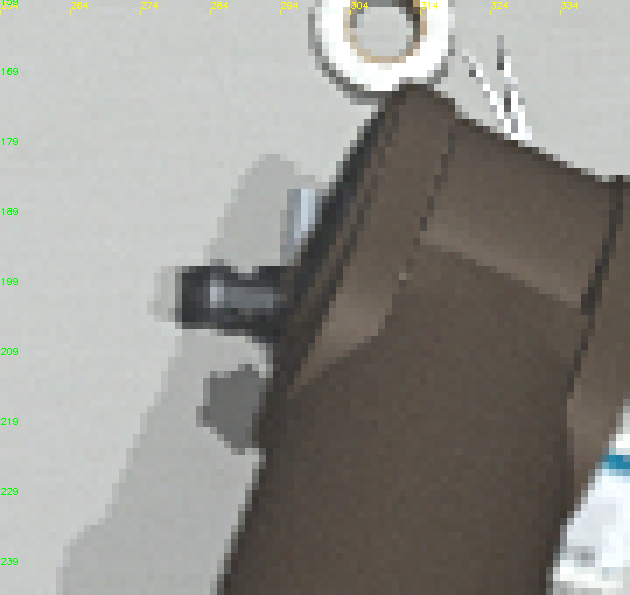

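```bash
python3 - <<'E'
from h import *
s=bot.state(); e=s['ee_pos'];a=np.radians(-6.9);x=np.array([np.cos(a),np.sin(a),0]);y=np.array([-np.sin(a),np.cos(a),0])
im=cv2.resize(np.load('pics/scene_p1.npy')[110:190,260:340,::-1],None,fx=7,fy=7,interpolation=cv2.INTER_CUBIC)
c=cloud('scene',np.load('pics/scene_d1.npy'))
for sg in(1,-1):
    for o in(.0425,.057):
        for w in(-.011,.011):
            p=proj('scene',[e+y*sg*o+x*w+[0,0,.013]])[0]; print(sg,o,w,p.round(1))
            cv2.circle(im,(int((p[0]-260+.5)*7),int((p[1]-110+.5)*7)),2,(0,0,255),-1)
cv2.imwrite('pics/f1.png',im)
m=(c[...,2]>.14)&(c[...,2]<.17)&(np.hypot(c[...,0]-e[0],c[...,1]-e[1])<.08)
q=c[m]-e; loc=np.c_[q@x,q@y,q[:,2]]; 
for sg in(1,-1):
    k=loc[loc[:,1]*sg>0]; print(sg,len(k),k.min(0),k.max(0),np.percentile(k,[5,95],axis=0))
E
```

```text
1 0.0425 -0.011 [292.6 162.5]
1 0.0425 0.011 [286.5 159.7]
1 0.057 -0.011 [289.  164.3]
1 0.057 0.011 [283.  161.5]
-1 0.0425 -0.011 [312.3 152.4]
-1 0.0425 0.011 [306.3 149.9]
-1 0.057 -0.011 [315.5 150.8]
-1 0.057 0.011 [309.5 148.3]
1 44 [-0.0128363   0.04382741  0.0135466 ] [0.00951757 0.06071393 0.0327534 ] [[-0.01136999  0.04475085  0.01494451]
 [ 0.0071083   0.05871106  0.03240357]]
-1 53 [-0.01194071 -0.05476648  0.01073067] [ 0.01072973 -0.03823587  0.03283419] [[-0.01087412 -0.04551551  0.01299345]
 [ 0.00812871 -0.03898497  0.03260093]]
```

View pics/f1.png

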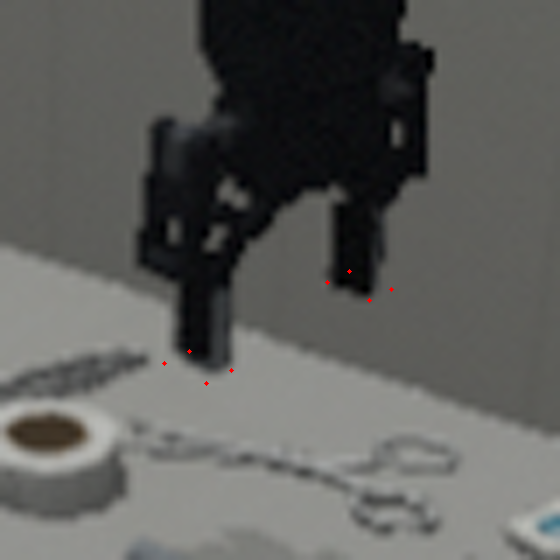

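Call:
step_arm:
  steps:
    - [0.01,0.005,-0.08,0,0,0,1]
    - [0,0,-0.08,0,0,0,1]
    - [0,0,-0.08,0,0,0,1]
    - [0,0,-0.04,0,0,0,1]
    - [0,0,-0.02,0,0,0,1]

```text
time: 2.03
ee_pos: [0.5135, -0.3021, 0.015]
ee_rot: [180.0, 0.0, -6.9]
contact_force: [-0.3, 0.5, 1.1]
grip_width: 0.999
```

Call:
step_arm:
  steps:
    - [0,0,-0.01,0,0,0,1]
    - [0,0,0,0,0,0,1]

```text
time: 2.2
ee_pos: [0.5147, -0.3019, 0.0125]
ee_rot: [179.9, -0.1, -6.8]
contact_force: [0.6, -0.4, -0.2]
grip_width: 0.996
```

```bash
python3 - <<'E'
from h import *
s=bot.state(); print(s['ee_pos'],s['contact_force'])
p,d=bot.capture('scene'); crop(p,245,150,100,80,7,'pics/s2.png')
E
```

```text
[ 0.51473636 -0.30193133  0.01249428] [ 0.64879696 -0.41992462 -0.2015598 ]
```

View pics/s2.png

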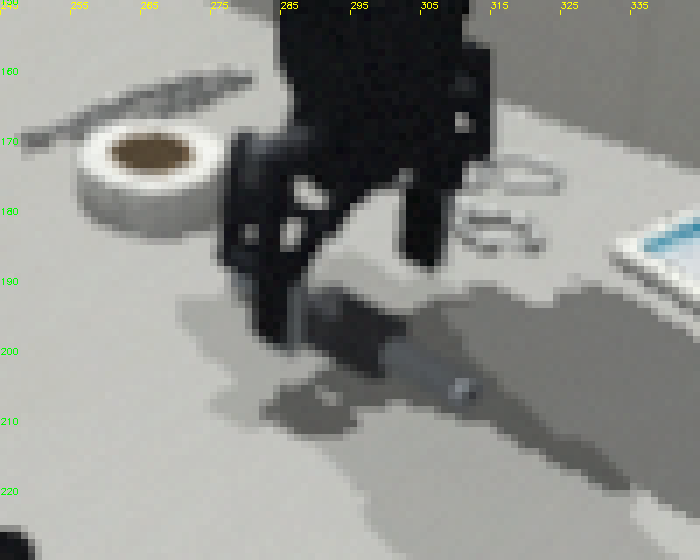

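Call:
step_arm:
  steps:
    - [-0.005,0,-0.016,0,0,0,1]
    - [0,0,0,0,0,0,0]
    - [0,0,0,0,0,0,-0.5]
    - [0,0,0,0,0,0,-1]
    - [0,0,0,0,0,0,-1]

```text
time: 2.67
ee_pos: [0.5123, -0.3009, 0.0053]
ee_rot: [180.0, -0.0, -6.8]
contact_force: [-0.0, 0.5, 0.3]
grip_width: 0.455
```

Call:
step_arm:
  steps:
    - [0,0,0,0,0,0,-1]
    - [0,0,0,0,0,0,-1]
    - [0,0,0,0,0,0,-1]

```text
time: 2.92
ee_pos: [0.5124, -0.3012, 0.0054]
ee_rot: [180.0, -0.0, -6.8]
contact_force: [-0.8, -0.7, 6.5]
grip_width: 0.239
```

Call:
step_arm:
  steps:
    - [0,0,0.02,0,0,0,-1]
    - [0,0,0.06,0,0,0,-1]
    - [0,0,0.08,0,0,0,-1]
    - [0,0,0.08,0,0,0,-1]
    - [0,0,0.08,0,0,0,-1]

```text
time: 3.33
ee_pos: [0.5115, -0.3003, 0.1342]
ee_rot: [-180.0, 0.1, -6.8]
contact_force: [0.6, 0.2, -2.4]
grip_width: 0.242
```

Call:
step_arm:
  steps:
    - [0,0,0,0,0,0,-1]
    - [0,0,0,0,0,0,-1]

```text
time: 3.5
ee_pos: [0.5131, -0.3012, 0.135]
ee_rot: [179.9, -0.2, -6.8]
contact_force: [0.4, 1.4, -3.8]
grip_width: 0.246
```

```bash
python3 - <<'E'
from h import *
s=bot.state(); print(s['ee_pos'],s['contact_force'],s['torque'],s['grip_width'])
p,d=bot.capture('scene'); crop(p,250,90,100,85,7,'pics/s3.png')
np.save('pics/s3.npy',d)
c=cloud('scene',d); e=s['ee_pos']
E
```

```text
[ 0.51309829 -0.30117344  0.13495501] [ 0.39809514  1.38975489 -3.78065033] [ 0.03665474  0.00128638 -0.00237796] 0.24599498742872034
```

View pics/s3.png

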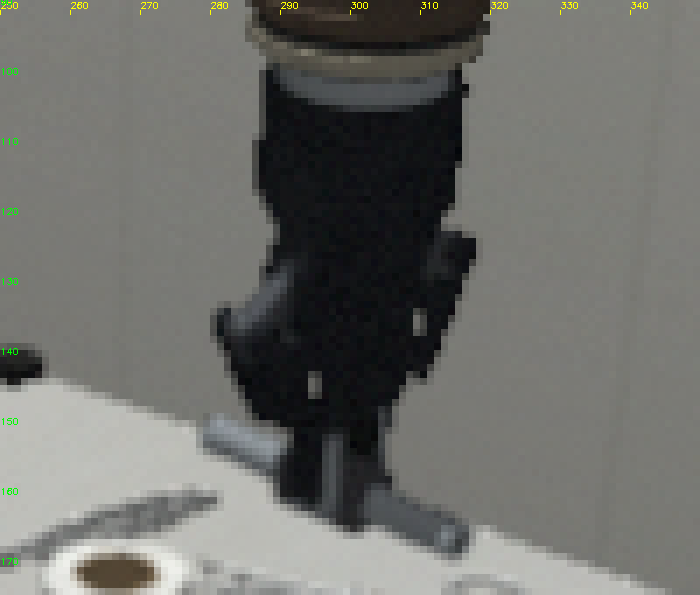

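```bash
python3 - <<'E'
from h import *
e=np.array([.5127,-.3009,.135]);a=np.radians(-6.8);x=np.array([np.cos(a),np.sin(a),0])
y=np.array([-x[1],x[0],0])
for uv in([279.3,151.8],[314.8,167.5]):
    q=atz('scene',[uv],.141)[0]-e; print(q@x,q@y)
d=np.load('pics/s3.npy');c=cloud('scene',d)-e
q=c[(np.abs(c@x)<.09)&(np.abs(c@y)<.02)&(c[...,2]>-.01)&(c[...,2]<.02)]
l=np.c_[q@x,q@y,q[:,2]]; print(len(l),np.percentile(l[:,0],[0,2,98,100]))
# projected corner predictions for rod centred at TCP
for xx in(-.065,.065): print(proj('scene',[e+x*xx+[0,0,.006],e+x*xx+[0,0,.014],e+x*xx+[0,0,-.002]]).round(1))
E
```

```text
0.06697421761153874 0.003887543665472286
-0.06312398398903644 0.004094911904705671
247 [-0.06497603 -0.0625868   0.06408615  0.06772195]
[[316.3 167.2]
 [316.6 164.6]
 [316.  169.8]]
[[280.7 151.6]
 [280.8 149.1]
 [280.6 154. ]]
```

Call:
step_arm:
  steps:
    - [0.012,0.098,0,0,0,0.0047,-1]
    - [0.012,0.098,0,0,0,0.0047,-1]
    - [0.012,0.098,0,0,0,0.0047,-1]
    - [0.012,0.098,0,0,0,0.0047,-1]
    - [0.012,0.098,0,0,0,0.0047,-1]

```text
time: 3.97
ee_pos: [0.5345, -0.1029, 0.1311]
ee_rot: [-180.0, 0.2, -4.1]
contact_force: [0.8, 0.9, -3.1]
grip_width: 0.24
```

Call:
step_arm:
  steps:
    - [0.012,0.098,0,0,0,0.0047,-1]
    - [0.012,0.098,0,0,0,0.0047,-1]
    - [0.01,0.095,0,0,0,0.0047,-1]
    - [0,0,0,0,0,0,-1]
    - [0,0,0,0,0,0,-1]

```text
time: 4.38
ee_pos: [0.5485, 0.0149, 0.1312]
ee_rot: [-180.0, 0.2, -2.1]
contact_force: [0.3, -2.4, -2.1]
grip_width: 0.239
```

```bash
python3 - <<'E'
from h import *
s=bot.state(); print(s['ee_pos'],s['ee_rot'],s['contact_force'],s['torque'],s['grip_width'])
p,d=bot.capture('scene'); crop(p,160,150,112,85,7,'pics/s4.png')
p,d=bot.capture('top'); crop(p,160,150,90,85,7,'pics/t4.png')
E
```

```text
[0.5484572  0.01488921 0.13119739] [-179.95600408    0.19365962   -2.13084487] [ 0.26303233 -2.40914855 -2.08545371] [-0.08168629  0.06019544  0.00037069] 0.23935726117764408
```

View pics/s4.png

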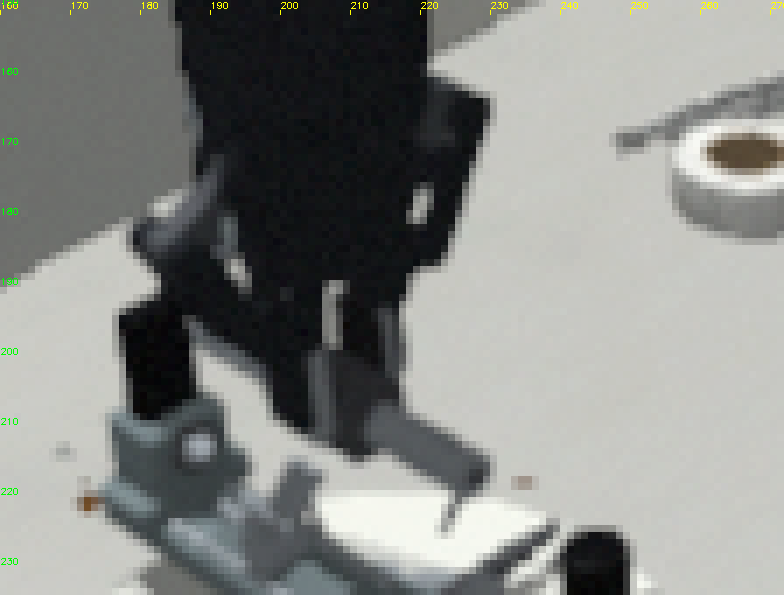

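View pics/t4.png

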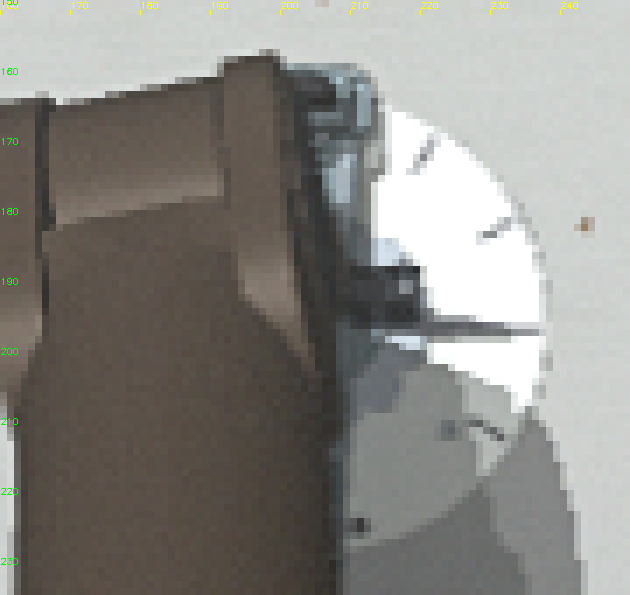

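Call:
step_arm:
  steps:
    - [0.003,-0.008,-0.03,0,0,0,-1]
    - [0,0,-0.04,0,0,0,-1]
    - [0,0,-0.04,0,0,0,-1]
    - [0,0,-0.015,0,0,0,-1]
    - [0,0,0,0,0,0,-1]

```text
time: 4.9
ee_pos: [0.5493, 0.0065, 0.081]
ee_rot: [179.9, 0.2, -2.6]
contact_force: [-0.0, 0.3, -3.5]
grip_width: 0.243
```

Call:
step_arm:
  steps:
    - [0,0,-0.005,0,0,0,-1]
    - [0,0,0,0,0,0,-1]

```text
time: 5.07
ee_pos: [0.5512, 0.0078, 0.0812]
ee_rot: [180.0, -0.0, -2.5]
contact_force: [-0.0, -0.4, -2.8]
grip_width: 0.242
```

```bash
python3 - <<'E'
from h import *
s=bot.state(); print(s['ee_pos'],s['ee_rot'],s['contact_force'],s['torque'],s['grip_width'])
p,d=bot.capture('scene'); crop(p,160,170,112,85,7,'pics/s5.png')
E
```

```text
[0.55120654 0.00775467 0.08123828] [ 1.79990101e+02 -2.58590239e-02 -2.52057804e+00] [-0.01800515 -0.40492118 -2.76812323] [-0.03984735  0.04715575  0.04832706] 0.2421387796917131
```

View pics/s5.png

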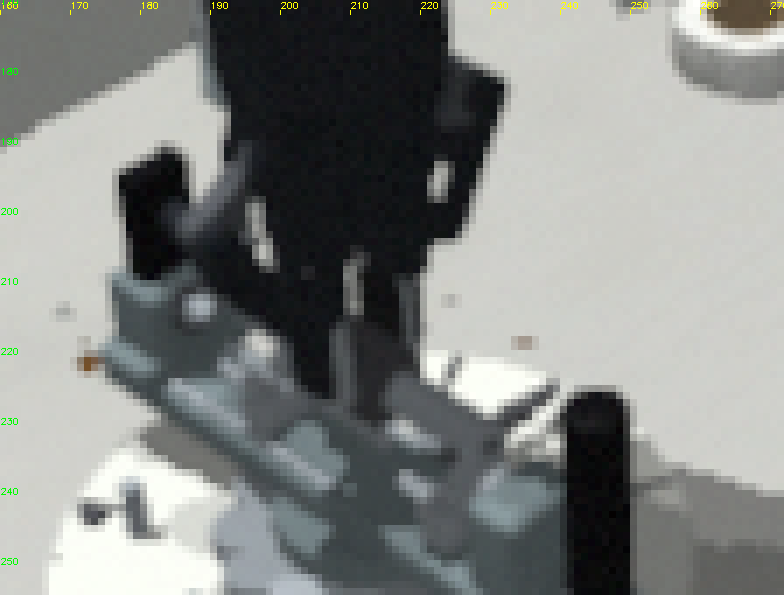

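Call:
step_arm:
  steps:
    - [0,0.01,-0.01,0,0,0,-1]
    - [0,0,-0.01,0,0,0,-1]
    - [0,0,0,0,0,0,-1]

```text
time: 5.37
ee_pos: [0.5506, 0.0128, 0.0724]
ee_rot: [-180.0, 0.0, -2.4]
contact_force: [-0.2, -0.4, -2.8]
grip_width: 0.234
```

Call:
step_arm:
  steps:
    - [0,0,-0.005,0,0,0,-1]
    - [0,0,0,0,0,0,-1]

```text
time: 5.53
ee_pos: [0.551, 0.0125, 0.0708]
ee_rot: [-180.0, 0.0, -2.5]
contact_force: [0.4, -1.1, -3.0]
grip_width: 0.24
```

Call:
step_arm:
  steps:
    - [0,0,-0.003,0,0,0,-1]
    - [0,0,0,0,0,0,-1]

```text
time: 5.7
ee_pos: [0.5512, 0.013, 0.0702]
ee_rot: [-180.0, -0.0, -2.4]
contact_force: [-1.0, 2.1, 1.7]
grip_width: 0.24
```

Call:
step_arm:
  steps:
    - [0,0,-0.003,0,0,0,-1]
    - [0,0,0,0,0,0,-1]

```text
time: 5.87
ee_pos: [0.5515, 0.0135, 0.0695]
ee_rot: [-179.9, -0.1, -2.4]
contact_force: [-2.4, 3.3, 8.0]
grip_width: 0.238
```

```bash
python3 - <<'E'
from h import *
s=bot.state(); print(s['ee_pos'],s['ee_rot'],s['contact_force'],s['torque'],s['grip_width'])
p,d=bot.capture('scene'); crop(p,160,170,112,85,7,'pics/s6.png')
E
```

```text
[0.55152466 0.01352647 0.06947296] [-1.79929702e+02 -8.29441129e-02 -2.42434807e+00] [-2.36105994  3.33418818  8.02833237] [ 0.72709066  0.52552377 -0.00527393] 0.23822078685481152
```

View pics/s6.png

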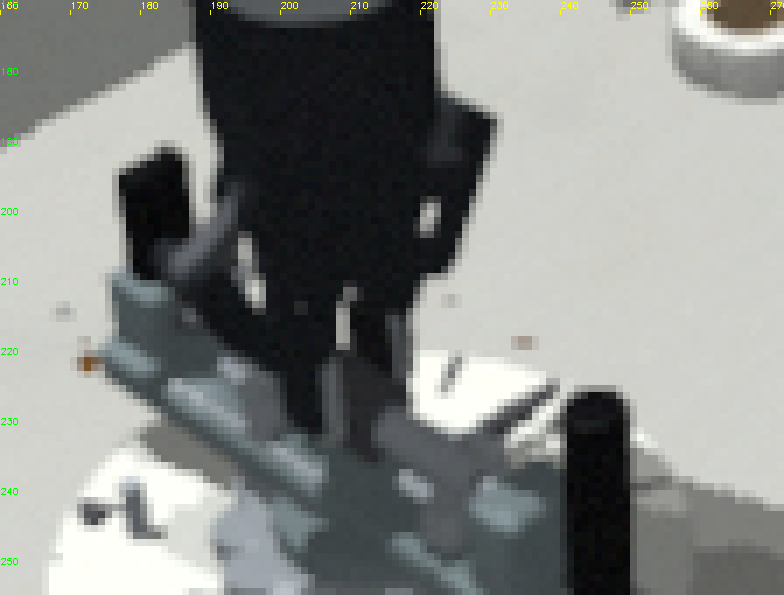

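Call:
step_arm:
  steps:
    - [0,0.002,0,0,0,0,-0.4]
    - [0,0,0,0,0,0,-0.2]
    - [0,0,0,0,0,0,0.2]
    - [0,0,0,0,0,0,0.2]
    - [0,0,0.05,0,0,0,0.2]

```text
time: 6.33
ee_pos: [0.5486, 0.0126, 0.0857]
ee_rot: [179.9, 0.3, -2.5]
contact_force: [-0.3, 0.1, 0.5]
grip_width: 0.602
```

Call:
step_arm:
  steps:
    - [0,0,0.1,0,0,0,0.2]
    - [0,0,0.1,0,0,0,0.2]
    - [0,-0.1,0.05,0,0,0,0.2]
    - [0,-0.1,0,0,0,0,0.2]
    - [0,0,0,0,0,0,0.2]

```text
time: 6.75
ee_pos: [0.5513, -0.0737, 0.1889]
ee_rot: [179.7, -0.2, -3.0]
contact_force: [-1.1, -2.0, -0.7]
grip_width: 0.6
```

```bash
python3 - <<'E'
from h import *
s=bot.state(); print(s['ee_pos'],s['ee_rot'],s['contact_force'],s['grip_width'])
for n,x0,y0 in(('scene',165,180),('top',165,150)):
    p,d=bot.capture(n); np.save(f'pics/{n}_p7.npy',p);np.save(f'pics/{n}_d7.npy',d); crop(p,x0,y0,100,85,7,f'pics/{n}7.png')
E
```

```text
[ 0.55134733 -0.07370948  0.18886932] [179.70226108  -0.19546789  -3.01366053] [-1.10008648 -1.9647746  -0.70794867] 0.6002425699549947
```

View pics/scene7.png

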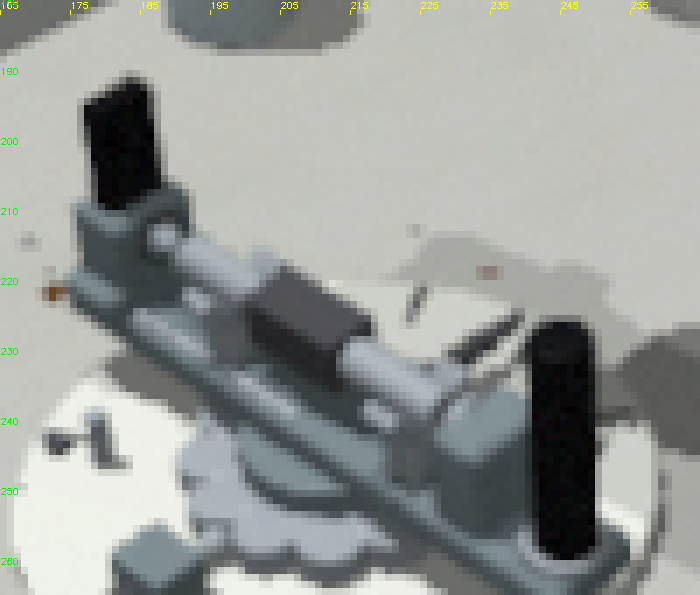

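View pics/top7.png

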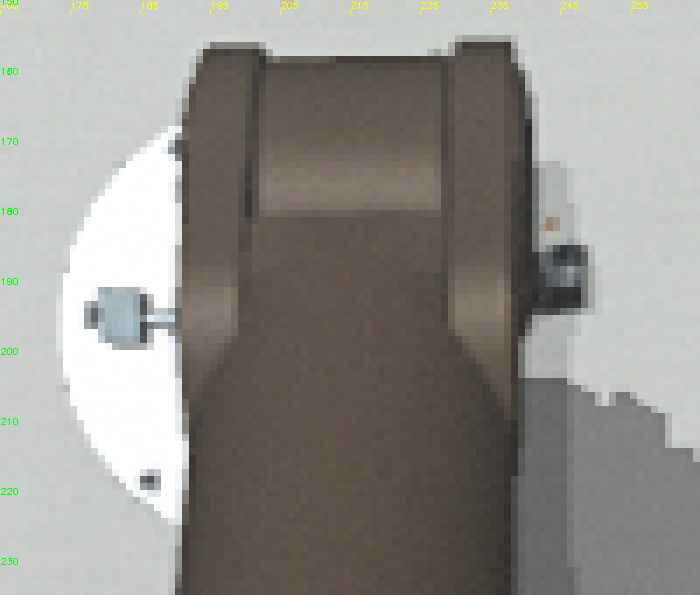

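Call:
step_arm:
  steps:
    - [0.019,0.016,0,0,0,0.06,0.2]
    - [0.019,0.016,0,0,0,0.06,0.2]
    - [0.019,0.016,0,0,0,0.06,0.2]
    - [0.019,0.016,0,0,0,0.06,0.2]
    - [0.019,0.016,0,0,0,0.06,0.2]

```text
time: 7.27
ee_pos: [0.5889, -0.0302, 0.1865]
ee_rot: [-179.9, 0.0, 32.3]
contact_force: [0.2, 0.3, -0.6]
grip_width: 0.592
```

Call:
step_arm:
  steps:
    - [0.019,0.016,0,0,0,0.06,0.2]
    - [0.019,0.016,0,0,0,0.06,0.2]
    - [0.019,0.016,0,0,0,0.06,0.2]
    - [0.019,0.016,0,0,0,0.06,0.2]
    - [0.019,0.016,0,0,0,0.06,0.2]

```text
time: 7.68
ee_pos: [0.6268, 0.0018, 0.1864]
ee_rot: [-179.9, -0.0, 66.7]
contact_force: [-0.5, -0.0, -0.1]
grip_width: 0.6
```

Call:
step_arm:
  steps:
    - [0.019,0.016,0,0,0,0.06,0.2]
    - [0.019,0.016,0,0,0,0.06,0.2]
    - [0.019,0.016,0,0,0,0.06,0.2]
    - [0,0,0,0,0,0,0.2]
    - [0,0,0,0,0,0,0.2]

```text
time: 8.1
ee_pos: [0.6492, 0.0205, 0.1863]
ee_rot: [-179.9, -0.1, 86.8]
contact_force: [-0.7, 0.4, -0.9]
grip_width: 0.601
```

```bash
python3 - <<'E'
from h import *
s=bot.state(); print(s['ee_pos'],s['ee_rot'],s['contact_force'],s['grip_width'],s['qpos'].round(1))
E
```

```text
[0.64923833 0.02051017 0.18629019] [-1.79912875e+02 -5.47922288e-02  8.68113499e+01] [-0.6726929   0.40822639 -0.85424665] 0.6007215897499933 [  9.8  31.8 -25.2  87.9  14.4  63.7 -21.7]
```

Call:
step_arm:
  steps:
    - [0,-0.033,0,0,0,0.006,0.2]
    - [0,0,-0.07,0,0,0,0.2]
    - [0,0,-0.07,0,0,0,0.2]
    - [0,0,0,0,0,0,0.2]

```text
time: 8.43
ee_pos: [0.6459, 0.0047, 0.126]
ee_rot: [-179.5, 0.1, 87.4]
contact_force: [-1.6, -1.1, -0.2]
grip_width: 0.6
```

```bash
python3 - <<'E'
from h import *
s=bot.state(); print(s['ee_pos'],s['ee_rot'],s['contact_force'],s['grip_width'],s['qpos'].round(1))
p,d=bot.capture('scene'); crop(p,150,150,110,85,7,'pics/s8.png')
E
```

```text
[0.64586712 0.00465165 0.12595532] [-1.79521688e+02  9.77964900e-02  8.73555606e+01] [-1.63215277 -1.09574296 -0.2028516 ] 0.5999656206460853 [ 10.6  34.9 -24.3  91.7  16.2  57.4 -21.4]
```

View pics/s8.png

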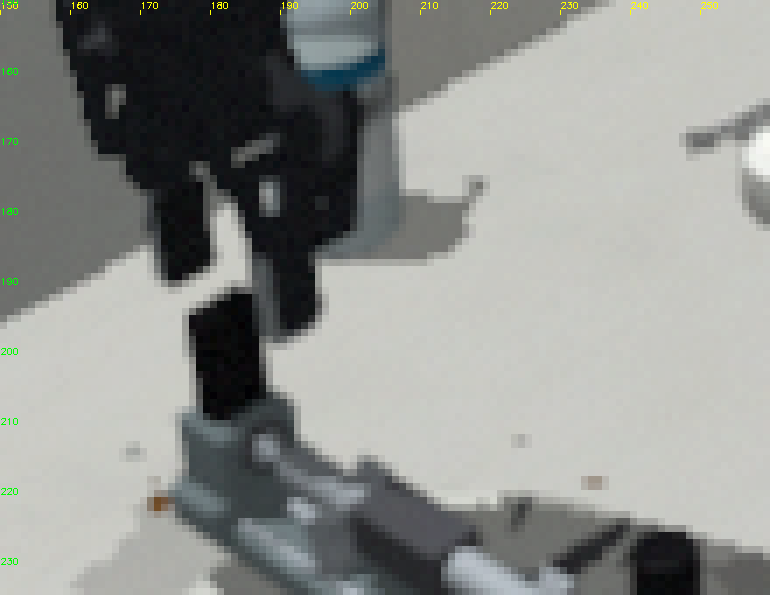

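Call:
step_arm:
  steps:
    - [0,0,-0.03,0,0,0,0.2]
    - [0,0,0,0,0,0,0.2]

```text
time: 8.65
ee_pos: [0.6495, 0.0061, 0.1187]
ee_rot: [-180.0, 0.0, 87.5]
contact_force: [-1.6, 0.4, -1.2]
grip_width: 0.6
```

```bash
python3 - <<'E'
from h import *
s=bot.state(); print(s['ee_pos'],s['ee_rot'],s['contact_force'],s['grip_width'],s['qpos'].round(1))
p,d=bot.capture('scene'); crop(p,150,160,90,75,8,'pics/s9.png')
E
```

```text
[0.64950003 0.00607034 0.11872974] [-1.79986025e+02  2.76200923e-03  8.75420454e+01] [-1.55875289  0.43275842 -1.23365197] 0.6004746260308983 [ 10.4  35.4 -24.2  92.   16.6  56.2 -21.6]
```

View pics/s9.png

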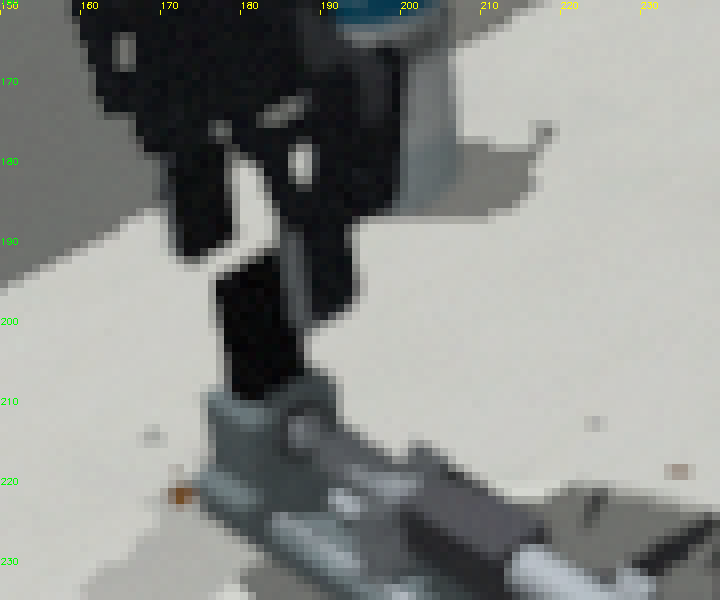

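Call:
step_arm:
  steps:
    - [0,0,-0.03,0,0,0,0.2]
    - [0,0,-0.02,0,0,0,0.2]
    - [0,0,0,0,0,0,0.2]
    - [0,0,0,0,0,0,0.2]

```text
time: 9.03
ee_pos: [0.6493, 0.0058, 0.0985]
ee_rot: [-179.9, 0.0, 87.6]
contact_force: [0.1, -0.1, 0.4]
grip_width: 0.598
```

Call:
step_arm:
  steps:
    - [0,0,0,0,0,0,-0.5]
    - [0,0,0,0,0,0,-1]
    - [0,0,0,0,0,0,-1]
    - [0,0,0,0,0,0,-1]
    - [0,0,0,0,0,0,-1]

```text
time: 9.45
ee_pos: [0.65, 0.006, 0.0997]
ee_rot: [180.0, -0.0, 87.6]
contact_force: [-0.7, -0.3, 3.0]
grip_width: 0.129
```

Call:
step_arm:
  steps:
    - [0,0,0,0,0,0,-1]
    - [0,0,0,0,0,0,-1]

```text
time: 9.62
ee_pos: [0.65, 0.006, 0.0996]
ee_rot: [180.0, -0.0, 87.6]
contact_force: [-2.0, -0.2, 5.7]
grip_width: 0.127
```

Call:
step_arm:
  steps:
    - [0.005,-0.0002,0,0,0,0,-1]
    - [0.005,-0.0002,0,0,0,0,-1]
    - [0,0,0,0,0,0,-1]

```text
time: 9.87
ee_pos: [0.6536, 0.0059, 0.0996]
ee_rot: [-180.0, 0.0, 87.6]
contact_force: [-3.4, -0.4, 7.9]
grip_width: 0.132
```

Call:
step_arm:
  steps:
    - [0.005,-0.0002,0,0,0,0,-1]
    - [0,0,0,0,0,0,-1]

```text
time: 10.03
ee_pos: [0.6555, 0.0058, 0.0996]
ee_rot: [-180.0, 0.0, 87.6]
contact_force: [-4.4, -0.3, 7.6]
grip_width: 0.13
```

Call:
step_arm:
  steps:
    - [0.005,-0.0002,0,0,0,0,-1]
    - [0,0,0,0,0,0,-1]

```text
time: 10.2
ee_pos: [0.6574, 0.0058, 0.0996]
ee_rot: [-180.0, 0.0, 87.6]
contact_force: [-4.1, -0.3, 7.5]
grip_width: 0.129
```

Call:
step_arm:
  steps:
    - [0.005,-0.0002,0,0,0,0,-1]
    - [0,0,0,0,0,0,-1]

```text
time: 10.37
ee_pos: [0.6575, 0.0058, 0.0995]
ee_rot: [-179.8, 0.0, 87.6]
contact_force: [-11.3, 0.1, 13.8]
grip_width: 0.128
```

Call:
step_arm:
  steps:
    - [-0.012,0.0005,0,0,0,0,-1]
    - [-0.012,0.0005,0,0,0,0,-1]
    - [-0.012,0.0005,0,0,0,0,-1]
    - [-0.012,0.0005,0,0,0,0,-1]
    - [0,0,0,0,0,0,-1]

```text
time: 10.78
ee_pos: [0.6411, 0.0063, 0.0997]
ee_rot: [179.9, -0.0, 87.6]
contact_force: [2.1, 0.5, 3.9]
grip_width: 0.132
```

Call:
step_arm:
  steps:
    - [-0.005,0.0002,0,0,0,0,-1]
    - [0,0,0,0,0,0,-1]

```text
time: 10.95
ee_pos: [0.6397, 0.0064, 0.0997]
ee_rot: [179.9, -0.0, 87.6]
contact_force: [4.4, 0.4, 3.4]
grip_width: 0.131
```

Call:
step_arm:
  steps:
    - [-0.005,0.0002,0,0,0,0,-1]
    - [0,0,0,0,0,0,-1]

```text
time: 11.12
ee_pos: [0.6379, 0.0065, 0.0997]
ee_rot: [179.8, -0.0, 87.6]
contact_force: [4.9, 0.2, 2.1]
grip_width: 0.131
```

Call:
step_arm:
  steps:
    - [-0.005,0.0002,0,0,0,0,-1]
    - [0,0,0,0,0,0,-1]

```text
time: 11.28
ee_pos: [0.6361, 0.0065, 0.0997]
ee_rot: [179.8, -0.0, 87.6]
contact_force: [6.1, 0.3, 1.8]
grip_width: 0.129
```

Call:
step_arm:
  steps:
    - [-0.005,0.0002,0,0,0,0,-1]
    - [0,0,0,0,0,0,-1]

```text
time: 11.45
ee_pos: [0.6342, 0.0066, 0.0997]
ee_rot: [179.8, -0.0, 87.6]
contact_force: [6.4, 0.6, 1.4]
grip_width: 0.133
```

Call:
step_arm:
  steps:
    - [-0.005,0.0002,0,0,0,0,-1]
    - [0,0,0,0,0,0,-1]

```text
time: 11.62
ee_pos: [0.6321, 0.0067, 0.0997]
ee_rot: [179.8, -0.0, 87.6]
contact_force: [6.6, 0.9, 2.1]
grip_width: 0.131
```

Call:
step_arm:
  steps:
    - [-0.005,0.0002,0,0,0,0,-1]
    - [0,0,0,0,0,0,-1]

```text
time: 11.78
ee_pos: [0.6302, 0.0069, 0.0997]
ee_rot: [179.8, -0.0, 87.6]
contact_force: [7.5, 1.1, 1.6]
grip_width: 0.132
```

```bash
python3 - <<'E'
from h import *
s=bot.state(); print(s['ee_pos'],s['contact_force'])
p,d=bot.capture('scene'); crop(p,160,190,100,75,8,'pics/s10.png')
E
```

```text
[0.630164   0.00685627 0.09968199] [7.49094702 1.09840149 1.57953896]
```

View pics/s10.png

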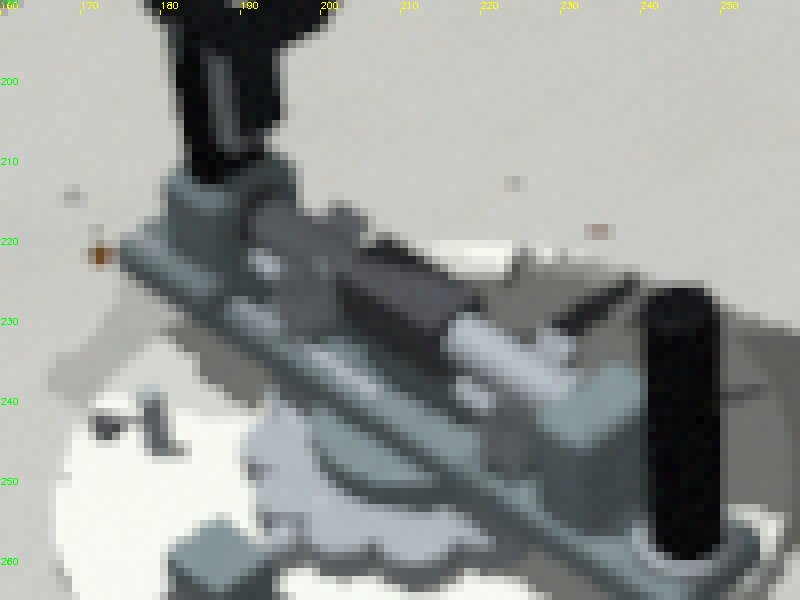

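Call:
step_arm:
  steps:
    - [-0.002,0.0001,0,0,0,0,-1]
    - [0,0,0,0,0,0,-1]
    - [0,0,0,0,0,0,-1]

```text
time: 12.08
ee_pos: [0.6296, 0.0069, 0.0997]
ee_rot: [179.8, -0.0, 87.6]
contact_force: [7.2, 0.0, 1.0]
grip_width: 0.132
```

Call:
step_arm:
  steps:
    - [0,0,0,0,0,0,-0.7]
    - [0,0,0,0,0,0,-0.5]
    - [0,0,0,0,0,0,-0.2]
    - [0,0,0,0,0,0,-0.2]
    - [0,0,0.03,0,0,0,-0.2]

```text
time: 12.5
ee_pos: [0.6256, 0.0064, 0.1089]
ee_rot: [-179.7, 0.0, 87.6]
contact_force: [-0.2, -0.4, -1.4]
grip_width: 0.403
```

Call:
step_arm:
  steps:
    - [0,0,0.08,0,0,0,-0.2]
    - [0,0,0.1,0,0,0,-0.2]
    - [0,0,0.03,0,0,0,0]
    - [-0.09,0,0,0,0,0,0.2]
    - [-0.09,0,0,0,0,0,0.2]

```text
time: 12.92
ee_pos: [0.5566, 0.0073, 0.1969]
ee_rot: [179.8, -0.1, 87.6]
contact_force: [-0.1, 0.9, -0.9]
grip_width: 0.599
```

```bash
python3 - <<'E'
from h import *
s=bot.state(); print(s['ee_pos'],s['ee_rot'],s['contact_force'],s['qpos'].round(1))
p,d=bot.capture('scene'); crop(p,160,180,100,75,8,'pics/s11.png')
E
```

```text
[0.55657286 0.00725178 0.19687579] [ 1.79803030e+02 -5.11192703e-02  8.75805230e+01] [-0.06652621  0.92923764 -0.85060023] [ 14.1  23.  -27.5 100.8  12.2  58.9 -20.2]
```

View pics/s11.png

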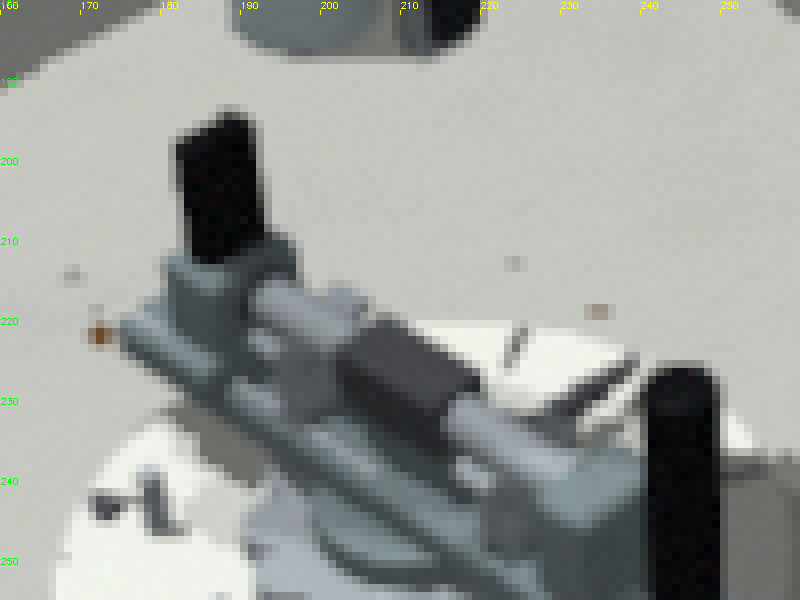

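Call:
step_arm:
  steps:
    - [-0.023,0.0018,0,0,0,-0.0605,0.2]
    - [-0.023,0.0018,0,0,0,-0.0605,0.2]
    - [-0.023,0.0018,0,0,0,-0.0605,0.2]
    - [-0.023,0.0018,0,0,0,-0.0605,0.2]
    - [-0.023,0.0018,0,0,0,-0.0605,0.2]

```text
time: 13.38
ee_pos: [0.5092, 0.0105, 0.1959]
ee_rot: [180.0, -0.0, 52.6]
contact_force: [0.2, -0.3, -0.3]
grip_width: 0.603
```

Call:
step_arm:
  steps:
    - [-0.023,0.0018,0,0,0,-0.0605,0.2]
    - [-0.023,0.0018,0,0,0,-0.0605,0.2]
    - [-0.023,0.0018,0,0,0,-0.0605,0.2]
    - [-0.023,0.0018,0,0,0,-0.0605,0.2]
    - [-0.023,0.0018,0,0,0,-0.0605,0.2]

```text
time: 13.8
ee_pos: [0.4632, 0.0142, 0.1958]
ee_rot: [180.0, -0.0, 18.0]
contact_force: [-0.3, 0.6, 0.1]
grip_width: 0.593
```

Call:
step_arm:
  steps:
    - [-0.023,0.0018,0,0,0,-0.0605,0.2]
    - [-0.023,0.0018,0,0,0,-0.0605,0.2]
    - [-0.023,0.0018,0,0,0,-0.0605,0.2]
    - [0,0,0,0,0,0,0.2]
    - [0,0,0,0,0,0,0.2]

```text
time: 14.22
ee_pos: [0.4363, 0.0164, 0.1958]
ee_rot: [180.0, -0.1, -2.3]
contact_force: [1.1, -1.0, 0.6]
grip_width: 0.603
```

```bash
python3 - <<'E'
from h import *
s=bot.state(); print(s['ee_pos'],s['ee_rot'],s['contact_force'],s['qpos'].round(1))
p,d=bot.capture('scene'); crop(p,160,170,100,75,8,'pics/s12.png')
c=cloud('scene',d); c0=cloud('scene',np.load('pics/scene_d0.npy'))
for k in(c0,c):
    m=(np.abs(k[...,0]-.635)<.035)&(np.abs(k[...,1]-.008)<.03)&(k[...,2]>.1)&(k[...,2]<.128); q=k[m]; print(len(q),np.median(q,0),np.percentile(q[:,0],[5,95]))
E
```

```text
[0.43629174 0.01635017 0.19582544] [ 1.79994535e+02 -5.29424210e-02 -2.27606470e+00] [ 1.10714472 -1.02891862  0.60594831] [   1.9   10.4  -12.7  117.     2.9   52.8 -104.6]
89 [0.64432767 0.01388245 0.11378306] [0.64245397 0.65228208]
93 [0.62562629 0.01535612 0.11452621] [0.62376667 0.63221608]
```

View pics/s12.png

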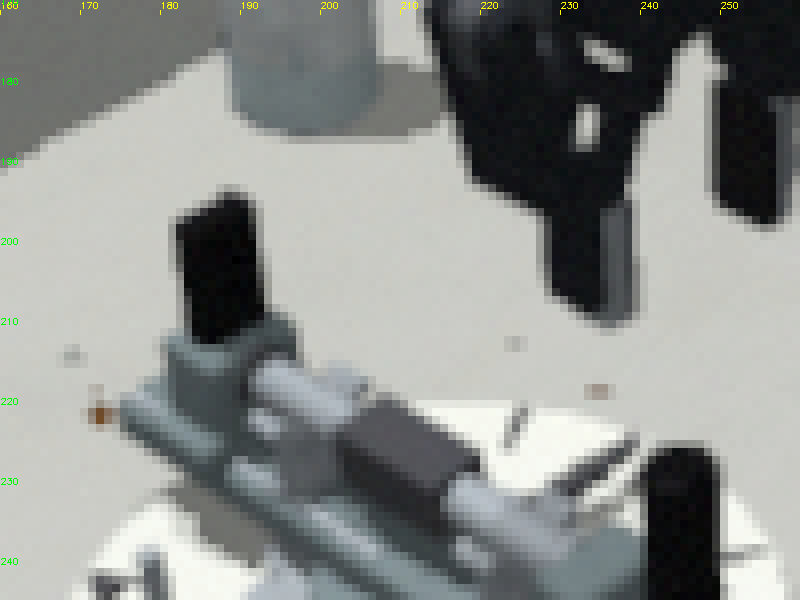

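Call:
step_arm:
  steps:
    - [0,0,-0.06,0,0,0,0.2]
    - [0,0,-0.06,0,0,0,0.2]
    - [0,0,-0.06,0,0,0,0.2]
    - [0,0,0,0,0,0,0.2]
    - [0,0,0,0,0,0,0.2]

```text
time: 14.68
ee_pos: [0.4359, 0.0161, 0.1228]
ee_rot: [180.0, 0.1, -2.4]
contact_force: [-0.2, -0.6, 0.4]
grip_width: 0.603
```

Call:
step_arm:
  steps:
    - [0,0,-0.04,0,0,0,0.2]
    - [0,0,-0.01,0,0,0,0.2]
    - [0,0,0,0,0,0,0.2]

```text
time: 14.93
ee_pos: [0.4364, 0.0162, 0.1036]
ee_rot: [180.0, 0.0, -2.5]
contact_force: [-0.3, 0.4, 0.6]
grip_width: 0.6
```

```bash
python3 - <<'E'
from h import *
s=bot.state(); print(s['ee_pos'],s['ee_rot'],s['contact_force'])
p,d=bot.capture('scene'); crop(p,190,180,100,75,8,'pics/s13.png')
E
```

```text
[0.43640552 0.01615551 0.10355807] [ 1.79998308e+02  1.06540162e-02 -2.47364004e+00] [-0.3356045   0.36997672  0.58809605]
```

View pics/s13.png

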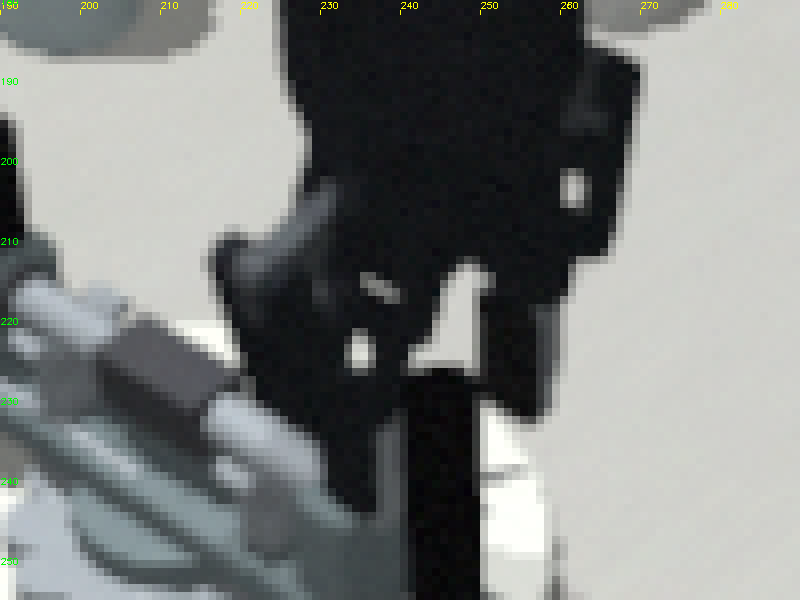

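Call:
step_arm:
  steps:
    - [0,0,0,0,0,0,-0.5]
    - [0,0,0,0,0,0,-1]
    - [0,0,0,0,0,0,-1]
    - [0,0,0,0,0,0,-1]
    - [0,0,0,0,0,0,-1]

```text
time: 15.4
ee_pos: [0.4368, 0.0168, 0.1042]
ee_rot: [-180.0, -0.1, -2.5]
contact_force: [-1.9, 2.2, 8.7]
grip_width: 0.237
```

```bash
python3 - <<'E'
import numpy as np
f=np.radians(177.5+5*np.arange(19)); d=np.diff(np.c_[np.cos(f),np.sin(f)],axis=0)*.112/.4
for r in d.round(4): print(r)
E
```

```text
[ 0.     -0.0244]
[ 0.0021 -0.0243]
[ 0.0042 -0.0241]
[ 0.0063 -0.0236]
[ 0.0084 -0.023 ]
[ 0.0103 -0.0221]
[ 0.0122 -0.0212]
[ 0.014 -0.02 ]
[ 0.0157 -0.0187]
[ 0.0173 -0.0173]
[ 0.0187 -0.0157]
[ 0.02  -0.014]
[ 0.0212 -0.0122]
[ 0.0221 -0.0103]
[ 0.023  -0.0084]
[ 0.0236 -0.0063]
[ 0.0241 -0.0042]
[ 0.0243 -0.0021]
```

Call:
step_arm:
  steps:
    - [0,0,0,0,0,0,-1]
    - [0,0,0,0,0,0,-1]

```text
time: 15.57
ee_pos: [0.4367, 0.0168, 0.1042]
ee_rot: [-180.0, -0.1, -2.5]
contact_force: [-1.9, 1.9, 7.9]
grip_width: 0.237
```

Call:
step_arm:
  steps:
    - [0,-0.0244,0,0,0,0.0436,-1]
    - [0.0021,-0.0243,0,0,0,0.0436,-1]
    - [0.0042,-0.0241,0,0,0,0.0436,-1]

```text
time: 15.82
ee_pos: [0.4399, -0.0126, 0.1043]
ee_rot: [180.0, -0.2, 12.8]
contact_force: [3.8, 2.5, 0.2]
grip_width: 0.243
```

Call:
step_arm:
  steps:
    - [0.0063,-0.0236,0,0,0,0.0436,-1]
    - [0.0084,-0.023,0,0,0,0.0436,-1]
    - [0.0103,-0.0221,0,0,0,0.0436,-1]

```text
time: 16.07
ee_pos: [0.4507, -0.0398, 0.1043]
ee_rot: [179.9, -0.2, 27.8]
contact_force: [4.4, 8.2, -0.5]
grip_width: 0.242
```

Call:
step_arm:
  steps:
    - [0.0122,-0.0212,0,0,0,0.0436,-1]
    - [0.014,-0.02,0,0,0,0.0436,-1]
    - [0.0157,-0.0187,0,0,0,0.0436,-1]

```text
time: 16.32
ee_pos: [0.4679, -0.0627, 0.1043]
ee_rot: [179.9, -0.3, 42.8]
contact_force: [6.8, 9.0, -1.6]
grip_width: 0.239
```

Call:
step_arm:
  steps:
    - [0.0173,-0.0173,0,0,0,0.0436,-1]
    - [0.0187,-0.0157,0,0,0,0.0436,-1]
    - [0.02,-0.014,0,0,0,0.0436,-1]

```text
time: 16.57
ee_pos: [0.4904, -0.0805, 0.1043]
ee_rot: [179.9, -0.3, 57.8]
contact_force: [3.8, 13.5, 1.4]
grip_width: 0.239
```

Call:
step_arm:
  steps:
    - [0.0212,-0.0122,0,0,0,0.0436,-1]
    - [0.0221,-0.0103,0,0,0,0.0436,-1]
    - [0.023,-0.0084,0,0,0,0.0436,-1]

```text
time: 16.82
ee_pos: [0.5164, -0.0918, 0.1043]
ee_rot: [179.9, -0.3, 72.8]
contact_force: [3.1, 14.9, 0.5]
grip_width: 0.238
```

Call:
step_arm:
  steps:
    - [0.0236,-0.0063,0,0,0,0.0436,-1]
    - [0.0241,-0.0042,0,0,0,0.0436,-1]
    - [0,0,0,0,0,0,-1]
    - [0,0,0,0,0,0,-1]

```text
time: 17.15
ee_pos: [0.5356, -0.0954, 0.1043]
ee_rot: [179.8, -0.3, 82.7]
contact_force: [2.8, 12.8, 2.5]
grip_width: 0.242
```

```bash
python3 - <<'E'
from h import *
s=bot.state(); print(s['ee_pos'],s['ee_rot'],s['contact_force'],s['qpos'].round(1))
for n,x0,y0 in(('scene',165,180),('top',165,150)):
    p,d=bot.capture(n); crop(p,x0,y0,112,85,7,f'pics/{n}14.png')
E
```

```text
[ 0.53562083 -0.09540566  0.10429571] [179.82548149  -0.28914109  82.67193675] [ 2.76644563 12.83520209  2.46926035] [ 26.3  28.8 -29.6 108.1  18.4  47.7 -20.1]
```

View pics/scene14.png

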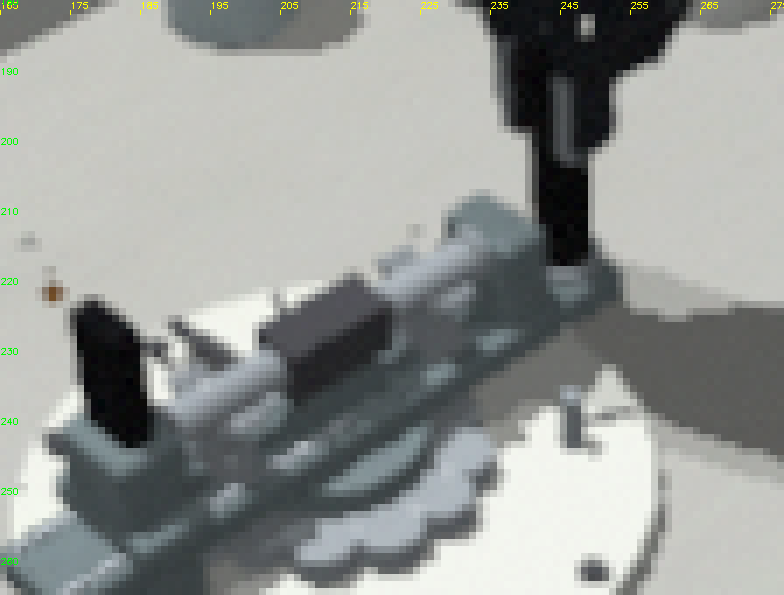

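View pics/top14.png

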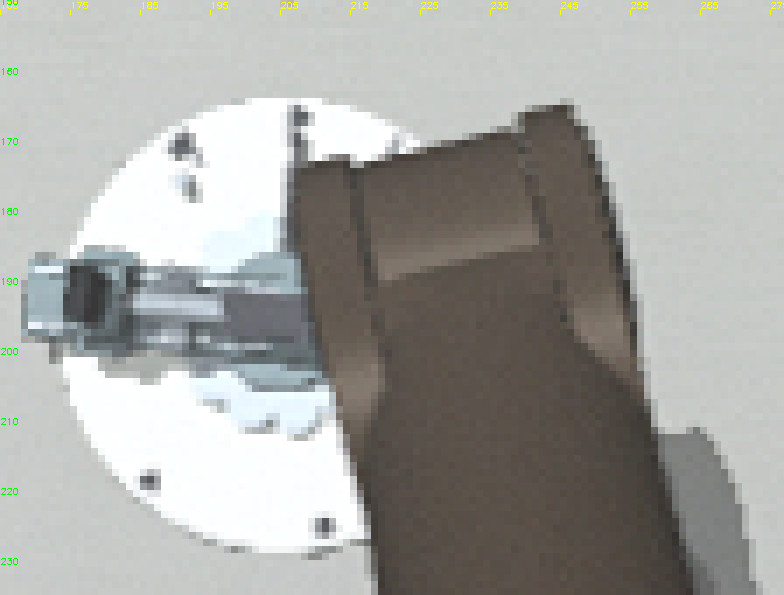

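```bash
python3 - <<'E'
import numpy as np
from scipy.optimize import least_squares
P=np.array([(.4367,.0168),( .4399,-.0126),(.4507,-.0398),(.4679,-.0627),(.4904,-.0805),(.5164,-.0918),(.5356,-.0954)])
r=least_squares(lambda c:np.hypot(*(P-c).T)-.112,[.547,.011]); print(r.x,r.fun*1e3)
v=P-r.x; print(np.degrees(np.arctan2(v[:,1],v[:,0]))%360)
E
```

```text
[0.54832671 0.01552462] [-0.36600937  0.01493079  0.21313346  0.19423493  0.14379681 -0.02728476
 -0.3476791 ]
[179.34540213 194.54138428 209.54003605 224.20478466 238.89958451
 253.43342072 263.45490726]
```

Call:
step_arm:
  steps:
    - [0.013,0.004,0,0,0,0.0436,-1]
    - [0.012,0.004,0,0,0,0,-1]
    - [0,0,0,0,0,0,-1]
    - [0,0,0,0,0,0,-1]

```text
time: 17.58
ee_pos: [0.544, -0.0959, 0.1043]
ee_rot: [179.9, -0.0, 87.4]
contact_force: [-2.9, 1.8, 8.5]
grip_width: 0.242
```

```bash
python3 - <<'E'
from h import *
s=bot.state(); print(s['ee_pos'],s['ee_rot'],s['contact_force'],s['qpos'].round(1))
for n,x0,y0 in(('top',155,150),):
    p,d=bot.capture(n); crop(p,x0,y0,112,85,7,f'pics/{n}15.png')
E
```

```text
[ 0.54401083 -0.09586702  0.10427795] [ 1.79940949e+02 -1.48088254e-02  8.74058284e+01] [-2.90404763  1.77288789  8.45589438] [ 26.5  29.7 -30.5 106.8  19.5  48.7 -16.3]
```

View pics/top15.png

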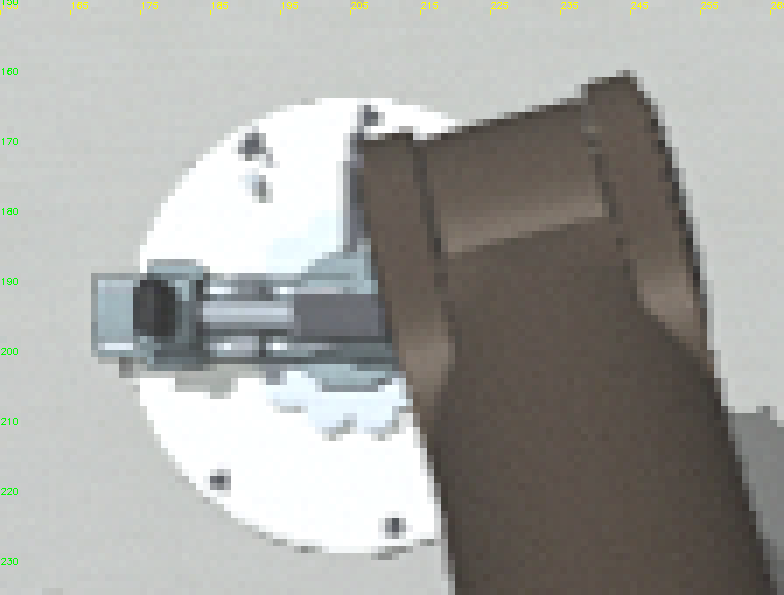

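Call:
step_arm:
  steps:
    - [0,0,0,0,0,0,-0.4]
    - [0,0,0,0,0,0,-0.1]
    - [0,0,0,0,0,0,0.2]
    - [0,0,0,0,0,0,0.2]
    - [0,0,0.03,0,0,0,0.2]

```text
time: 18.05
ee_pos: [0.5419, -0.0969, 0.1137]
ee_rot: [-179.8, -0.0, 87.4]
contact_force: [-0.5, 1.2, -0.3]
grip_width: 0.596
```

Call:
step_arm:
  steps:
    - [0,0,0.08,0,0,0,0.2]
    - [0,0,0.1,0,0,0,0.2]
    - [-0.02,-0.1,0.05,0,0,0,0.2]
    - [-0.02,-0.1,0,0,0,0,0.2]
    - [-0.02,-0.1,0,0,0,0,0.2]

```text
time: 18.47
ee_pos: [0.521, -0.2141, 0.2085]
ee_rot: [179.8, 0.1, 87.5]
contact_force: [-0.1, -0.9, -0.7]
grip_width: 0.602
```

Call:
step_arm:
  steps:
    - [-0.02,-0.1,0,0,0,0,0.2]
    - [-0.02,-0.1,0,0,0,0,0.2]
    - [-0.02,-0.1,0,0,0,0,0.2]
    - [-0.02,-0.1,0,0,0,0,0.2]
    - [0,0,0,0,0,0,0.2]

```text
time: 18.88
ee_pos: [0.4837, -0.3838, 0.2056]
ee_rot: [-179.9, 0.3, 86.7]
contact_force: [-0.6, -1.8, -0.4]
grip_width: 0.602
```

```bash
python3 - <<'E'
from h import *
s=bot.state(); print(s['ee_pos'],s['contact_force'])
for n,x0,y0 in(('top',160,150),('scene',155,185)):
    p,d=bot.capture(n); np.save(f'pics/{n}_p16.npy',p);np.save(f'pics/{n}_d16.npy',d);crop(p,x0,y0,105,82,7,f'pics/{n}16.png')
    cv2.imwrite(f'pics/{n}16full.png',p[:,:,::-1])
E
```

```text
[ 0.48365573 -0.38377951  0.2055991 ] [-0.61119182 -1.83748414 -0.39908474]
```

View pics/top16.png

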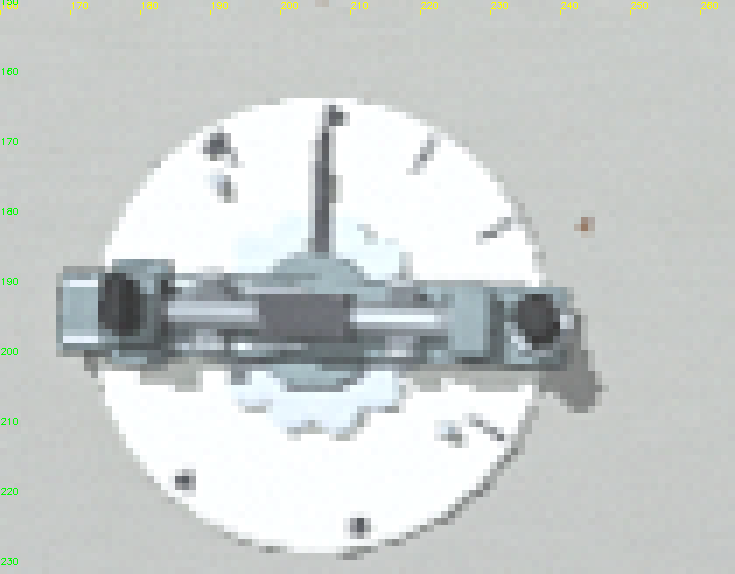

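View pics/scene16.png

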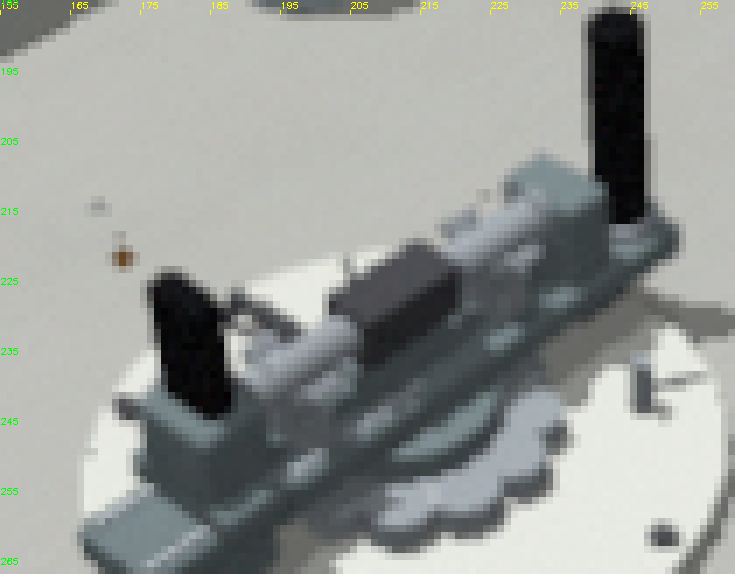

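View pics/top16full.png

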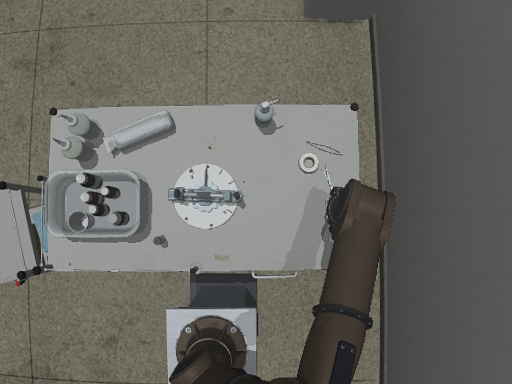

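```bash
python3 - <<'E'
from h import *
for nm,suf in(('before','0'),('now','16')):
    t=np.load(f'pics/top_p{suf}.npy'); g=t.astype(int).max(2)
    # dark blobs
    m=(g<70).astype(np.uint8); m[:, :160]=0;m[:,250:]=0;m[:150]=0;m[240:]=0
    n,l,st,ce=cv2.connectedComponentsWithStats(m)
    P=[(ce[i],st[i,4]) for i in range(1,n) if st[i,4]>15]
    print(nm,[(p.round(1),a,atz('top',[p],.125)[0].round(4)) for p,a in P])
    w=[atz('top',[p],.125)[0] for p,a in P][:2]
    if len(w)==2: print(np.degrees(np.arctan2(*(w[0]-w[1])[[1,0]])))
    # pointer
    m=(g<150).astype(np.uint8)
    box=np.zeros_like(m)
    if suf=='0': box[190:203,219:236]=1
    else: box[169:186,200:212]=1
    yy,xx=np.nonzero(m*box); W=atz('top',np.c_[xx,yy],.02)[:,:2]; c=W.mean(0); v=np.linalg.svd(W-c)[2][0]; print('pointer',len(yy),c,np.degrees(np.arctan2(v[1],v[0])), np.degrees(np.arctan2(*(c-[.545,.0112])[::-1])))
c=cloud('top',np.load('pics/top_d16.npy'))
for nme,u in(('tab',(175.5,193)),('grip',(204,195)),('rod',(218,195))): print(nme,c[int(u[1]),int(u[0])])
E
```

```text
before [(array([204.7, 164.5]), np.int32(66), array([0.6404, 0.0013, 0.125 ])), (array([201.1, 228.2]), np.int32(43), array([0.4346, 0.014 , 0.125 ]))]
-3.523939966503341
pointer 59 [ 0.54023115 -0.05808036] -89.25503848163837 -93.93768882285536
now [(array([176.8, 193.1]), np.int32(44), array([0.5485, 0.0921, 0.125 ])), (array([236.3, 195.2]), np.int32(33), array([ 0.5396, -0.1002,  0.125 ]))]
87.3668853123746
pointer 40 [0.60954744 0.0095848 ] 177.10434490318679 -1.433438514237848
tab [0.54872611 0.09747818 0.12811551]
grip [0.54346159 0.00783617 0.09005479]
rod [ 0.5433041  -0.03809848  0.08354524]
```

```bash
python3 -c "
from plant import bot
print(bot.state()['time']); print(bot.job_done())"
```

```text
18.9833
the job is handed in; nothing more can be done
None
```

I handed the job in at 19.0 s: the rod is clamped in the stand and the stand is clicked into the fourth notch. The hand-in gives no verdict, so this rests on my own checks.

**What I did**
- I laid the rod in the two vee rests.
- I pulled the tailstock out to its stop to get a zero, then pushed it in 27.8 mm. That puts the spring about 5.8 mm in, or about 2.9 N, and not solid.
- I swung the stand 90° anticlockwise by its handle, from notch 1 to notch 4, then let go and moved the arm clear.

**What the last checks showed**
- **Swivel:** the pointer lies over the fifth of the six dial ticks, which is notch 4. I measured a turn of 91° to 92° from the pictures, against the 90° needed.
- **Clamp:** before I let go of the tailstock, the force levelled off at about 6.5 N while the rod slid. It then rose to about 7.2 to 7.5 N, which fits the rod being home.
- **Rod:** after the swing the last pictures show it still in both rests, between the headstock and the sprung centre.
- **Other things:** the arm never went near the vial or the tape roll, and they look unmoved. The arm hid the gauze pack in the last top picture, so I did not check it at the end.

**What disagreed**
- The two cameras differed by 2 to 5 mm in y. I settled this against the robot's own position readings.
- Measurements of how far the tailstock tab moved gave 20.4 mm by the arm and about 19 to 20 mm by the scene camera. A rough top-view estimate gave 14 mm, which I put down to other dark parts counted in with the tab. I trusted the arm and force readings.

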